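# Set the slope of a gravity rail and send a vial hanger down to the reader

## Robot

A 7-joint arm with a two-finger parallel gripper is mounted at the origin on a cart in front of the work surface, level with it; the furniture and walls round the work are solid. World frame = base frame: x ahead of the robot, y to its left, z up, the work surface at z = 0. Lengths are in m, angles in rad, forces in N, time in s.
With the tool pointing down it reaches from about 0.425 to 0.925 m from the base axis. Payload 6.8 kg.
Tool frame: the origin (TCP) lies on the centre line of the jaws, within the pads' length; the fingertips stand 25 mm ahead of it and the grasp point (between the pads) lies 6 mm ahead of it; z points along the fingers, y is the direction in which the jaws open and shut (so a half turn about z gives the same grasp; the last joint's range is limited). The gripper opens to 85 mm and grips with 20 to 120 N. Pads are 22 mm wide; open, the fingers measure 114 mm over their backs; the gripper's body (76 mm by 85 mm) begins 54 mm behind the grasp point. The pads swing forward as they close: fully open they stand 13 mm farther back than shut.
Start: joints at [1.145, 0.477, 0.022, 1.555, -0.011, 1.109, -0.083], TCP at [0.211, -0.641, 0.256] pointing down, gripper open.
Joint ranges: [-2.96, 2.96], [-0.34, 2.1], [-1.41, 1.46], [0.24, 2.44], [-1.37, 4.51], [0.17, 1.92], [-2.96, 2.96]. Speed limits (rad/s): [2.39, 2.39, 3.14, 3.14, 3.14, 3.14, 3.14].

## Interface

Orientations are given as a unit quaternion [w, x, y, z].
In Python, from station import status, cams, order, models gives the robot as it stands.
- The arm moves only by the tool move_arm, never from a script. Its argument "steps" is one flat list of numbers, 7 for each row, row after row: the gripper's target within -1 to 1 (fully open at 1, half-way at 0, shut at -1), then the shift along the world's x, y, z in cm, then the turn, a rotation vector about the world's x, y, z in degrees. A call has 1 to 8 rows; each row shifts and turns the commanded pose from where the row before left it; what a row does not reach is not made up. A row lasts 1/10 s, in which the tool goes at most 50 mm and 8.59 degrees, less where a joint would pass 70% of its speed; a pose out of reach is approached as far as the arm can. A call with a gripper value outside its range is refused whole. The fingers move at their own pace and stop on an object; "newtons" is the grip in N (left out, the last holds). Time passes only in rows, so rows that do not move let the fingers close. It gives the time, the measured TCP pose, the force and the opening at its end, in the units of the state.
- status.get_obs(): the state, without advancing time (a new reading comes with each control period).
- cams.read_camera(name): name is "scene" or "side" or "wrist"; returns a dict with "pixels" (480x640x3 uint8, red, green, blue), "mtx" (3x3 intrinsics, pixels), "dist_coeffs" ([k1, k2, p1, p2, k3] as OpenCV has them; the pictures are not rectified), "T" (4x4, takes a point from camera to world coordinates); the wrist camera has in their place "T_tool_cam" (4x4, takes a point from camera to tool coordinates, whose origin is the TCP and whose axes are the flange's). Camera axes: x right, y down, z forward; pixel columns grow to the right and rows downward; lengths in m; the calibration is good to about 2 mm. A picture is of the moment at which its call begins: read the wrist's pose just before it. There is no depth.
- order.hand_in(): hands the job in, once; it reports no verdict.
Trained networks look in the newest picture that a camera, given by its name, has taken for a name from the list of things; names that differ only in an ending like _2 or _b are one class to them, and where a whole thing is asked for, a point or a joint stands for the part that bears it (a point fixed in the world has none). Each returns a list of dicts, best first, with "score" (0 to 1); they miss things now and then, are a little off and sometimes report something else, mostly with a low value. They report only what shows in the picture. A call takes as long as a camera call.
- models.silhouettes(camera, query): "region" (480x640 bool, what is visible of it) and "box" ([centre column, centre row, width, height] in pixels, round what is visible of it).
- models.place_of(camera, query): "position" ([row, column] in pixels: a listed point, or the origin of a listed thing).
The state is a dict: "t": time; "q": joint angles; "joint_vel": joint speeds; "joint_torque": joint torques, N m; "eef_pos": TCP position; "tool_rot": TCP orientation; "contact_force": force on the tool from outside, world axes, zero at the start; "torque": the same for the moment, N m; "gripper_width": opening from 0.0 (shut) to 1.0 (fully open).
Only numpy, scipy, OpenCV 4.12 (cv2) and the standard library are available. Lean on these libraries where they do the work, as an engineer would, in place of code of your own. Each camera call takes 0.05 s, during which the arm holds its last target.

## Task

Crank the handwheel on the lifting column until the carriage's pointer is level with the tip of the brass clip on the scale, which sets the slope of the gravity rail. Then hook the roller hanger with the sample vial over the upper half of the rail so that both rollers sit on it, and let go: it has to roll down by itself and come to rest against the stop, in front of the reader. Do not drop it, push it down the lower half or disturb the loose things lying about.

Things in the scene. Friction and masses are not known exactly. Their poses are not given: they have to be found in the camera images.
- handwheel (a joint): Turn of the steel handwheel (78 mm across, vertical axis) on top of the lifting column, rad; grows clockwise seen from above, 0 to 18.8. Clockwise raises the carriage and the rail's upper end: 16 mm of carriage travel a turn. It stays where it is left; about 1.5 N at the crank handle turns it.
- handle_mid (a point): Middle of the black upright crank handle on the handwheel: 15 mm thick, 43 mm tall, 34 mm off the wheel's axis. It spins freely on its pin, so a hand that holds it from above can go round without turning. The wheel's top face lies 24 mm below this point, the handle's end 21 mm above it. Nothing on the stand is taller, but see wheel_axis.
- wheel_axis (a point): Point on the handwheel's vertical axis, at the centre of the wheel (fixed). Axes as the stand: y points from the rail's lower end to its upper end, x to the far side, z up. A retort stand's round vessel, 0.31 m tall, stands 6 to 12 cm behind the axis (+x): fingers that hold the handle along y keep clear of it.
- pointer (a point): Tip of the small steel pointer on the carriage that rides up the screw, beside the white scale on the robot's side of the column. Rises and falls with the carriage; the scale has a line every 2 mm.
- mark (a point): Tip of the brass clip (12 mm high) clamped on the scale, pointing at the column. The pointer has to be level with it; it stands 22 to 37 mm above the pointer at the start.
- hanger_grip (a point): Middle of the hanger's black grip tab (12 mm thick along x, 30 mm along y, 48 mm tall), 168 mm above its foot; the plate below the tab is 24 mm under this point. The hanger, 192 mm tall, 0.2 to 0.35 kg, stands on its foot at the start. It is a C: foot 56 x 66 mm with a vial on it, upright plate on the -x side, rollers and tab over the foot's middle; open to +x.
- hanger_line (a point): Point on the hanger midway between the undersides of its two rollers, 105 mm over its foot and 63 mm under the middle of the tab: where the rail's top edge has to be. Rollers: 44 mm apart along y, groove 10 mm wide (about 1.7 mm play each side of the rail), flanges reaching 4 mm below this point. Throat below it: vial cap 45 mm under this point, upright plate 20 mm to the -x side, nothing on the +x side.
- rail_stop (a point): Middle of the rail's top edge at the rubber buffer of the stop, at the rail's lower end. y points up along the rail (it tilts with the rail, 5 to 7 degrees once set), x to the far side, z up. The rail is a steel bar 6 mm wide, 20 mm high, free from y = 0 to 0.31 m. The hanger's ends are 44 mm each side of its middle, so resting on the stop hanger_line is at y = 0.044 m. It goes on sideways, open side first, from the robot's side.
- hanger: The whole hanger; origin under the middle of its foot, z up, x to its open side, y along its rollers' track. The rollers turn with slight friction: it stays put on the level rail and rolls by itself at the slope that the clip sets, reaching the stop in 1 to 3 s.
- tweezers: steel tweezers lying on the table (114 mm), loose; leave alone
- spare_vial: spare glass vial with cap standing on the table (24 mm across, 54 mm tall; origin under its foot), loose; leave alone
- hex_key: hex key lying on the table (79 mm), loose; leave alone
- fitting: push-in tube fitting lying behind the rail's lower end (33 mm), loose; leave alone

How it is judged:
On the way, in this order (a step that is already met when the one before it is completed fails the run):
1. the pointer has been cranked level with the tip of the clip (within 2 mm) (z of pointer in the frame of mark between -0.002 and 0.002 m), for 0.3 s.
2. the hanger hangs by its rollers on the upper half of the rail (more than 0.16 m up from the stop), let go, with the pointer still at the clip (all of step 1 and x of hanger_line in the frame of rail_stop between -0.005 and 0.005 m and z of hanger_line in the frame of rail_stop between -0.004 and 0.004 m and y of hanger_line in the frame of rail_stop above 0.16 m and contact force between the fingers and hanger below 0.05 N), for 0.02 s.
At the end, for the whole second after the job is handed in: The hanger rests against the stop (hanger_line 38 to 50 mm up the rail from the buffer), both rollers on the rail (within 5 mm sideways and 4 mm in height of its top edge), still and not touched; the pointer is within 2 mm of the height of the clip's tip (all of step 1 and x of hanger_line in the frame of rail_stop between -0.005 and 0.005 m and z of hanger_line in the frame of rail_stop between -0.004 and 0.004 m and y of hanger_line in the frame of rail_stop between 0.038 and 0.05 m and contact force between the fingers and hanger below 0.05 N and linear speed of hanger below 0.02 m/s and angular speed of hanger below 0.3 rad/s).
It fails at once if the hand pushes or carries the hanger along the lower half of the rail (y of hanger_line in the frame of rail_stop between 0 and 0.13 m and x of hanger_line in the frame of rail_stop between -0.01 and 0.01 m and z of hanger_line in the frame of rail_stop between -0.01 and 0.01 m and contact force between the fingers and hanger above 0.5 N).
It fails at once if the hanger is dropped (it falls free by more than about 3 cm) (linear speed of hanger above 0.75 m/s and contact force between the fingers and hanger below 0.05 N).
It fails at once if the hanger tips over (more than 40 degrees) (angle between hanger's own z axis and vertical above 0.7 rad).
It fails at once if the tweezers, the spare vial, the hex key or the fitting is moved by more than 2 cm (distance of any of tweezers, spare_vial, hex_key, fitting from where it was at the start of the episode above 0.02 m).
It also fails if it takes over 64 s, if anything falls off the work surface, if the arm or the gripper's body presses on something with over 40 N, if the wrist force passes 120 N, or if a joint passes its speed limit or range.

## Working session

There is one attempt and no reset: what is moved stays moved. The work goes in short steps, Python scripts to look and compute and a tool call to move; the robot and the scene stay as the last step left them, time stands still between calls to the robot, and variables do not carry over. Pictures are saved under pics/ and viewed, and the job is handed in when it is done.

Besides the shell and the picture viewer there is one more tool, called as name(argument=value, ...) on one line, values as JSON. move_arm: Moves the arm, as the interface text tells. Its arguments: {"type":"object","properties":{"steps":{"type":"array"},"newtons":{"type":"number"}},"required":["steps"]}

```bash
mkdir -p pics; ls
cat > h.py <<'E'
import numpy as np, cv2
from station import status, cams, order, models
def grab(n,fn=None):
    o=status.get_obs(); r=cams.read_camera(n)
    if fn: cv2.imwrite('pics/'+fn+'.png', r['pixels'][:,:,::-1])
    return o,r
E
python3 - <<'E'
from h import *
o=status.get_obs()
print({k:np.round(v,4) for k,v in o.items()})
for n in ['scene','side','wrist']:
    o,r=grab(n,n+'0')
    print(n,r['mtx'].tolist(),np.round(r['dist_coeffs'],4),np.round(r.get('T',r.get('T_tool_cam')),4).tolist())
    for q in ['handle_mid','wheel_axis','pointer','mark','hanger_grip','hanger_line','rail_stop','hanger','tweezers','spare_vial','hex_key','fitting']:
        p=models.place_of(n,q)
        print(q,[(np.round(d['position'],1).tolist(),round(d['score'],2)) for d in p[:2]])
print(status.get_obs()['t'])
E
```

```text
pics
{'t': np.float64(0.0), 'q': array([ 1.1449,  0.4778,  0.0224,  1.5565, -0.0115,  1.1093, -0.0831]), 'joint_vel': array([ 0.0014, -0.0015, -0.0011,  0.0002,  0.0018, -0.0011, -0.0002]), 'joint_torque': array([-1.00000e-04, -5.96448e+01,  1.60810e+00, -2.81193e+01,
        1.26000e-02,  9.40000e-03,  0.00000e+00]), 'eef_pos': array([ 0.2107, -0.6407,  0.2553]), 'tool_rot': array([-9.000e-04,  9.874e-01,  1.582e-01, -2.000e-04]), 'contact_force': array([-0.2515, -0.2762, -0.6774]), 'torque': array([-0.0025,  0.0193,  0.0015]), 'gripper_width': np.float64(0.9972)}
scene [[547.0289819263373, 0.0, 317.8377234456995], [0.0, 547.0289819263373, 234.05819040932772], [0.0, 0.0, 1.0]] [-0.1405  0.      0.      0.      0.    ] [[-0.6538, -0.5234, 0.5465, 0.0079], [-0.7567, 0.4503, -0.4741, 0.1251], [0.002, -0.7234, -0.6904, 0.7736], [0.0, 0.0, 0.0, 1.0]]
handle_mid [([182.5, 194.4], 0.51)]
wheel_axis [([212.4, 183.5], 0.8)]
pointer [([276.8, 207.8], 0.95)]
mark [([264.9, 208.1], 0.37), ([202.3, 375.4], 0.32)]
hanger_grip [([271.7, 335.8], 0.74)]
hanger_line [([299.4, 329.2], 0.73)]
rail_stop
[... 643 characters left out ...]

hanger_line [([275.8, 272.7], 0.93)]
rail_stop [([320.5, 320.3], 0.77), ([230.0, 343.4], 0.56)]
hanger [([326.8, 276.9], 0.85)]
tweezers [([345.7, 238.3], 0.74)]
spare_vial [([384.6, 276.2], 0.6)]
hex_key [([348.3, 386.7], 0.6)]
fitting [([379.7, 383.4], 0.48)]
wrist [[375.04230841858583, 0.0, 321.3197467491791], [0.0, 375.04230841858583, 236.63264729025556], [0.0, 0.0, 1.0]] [-0.0286  0.      0.      0.      0.    ] [[0.0008, -0.9593, -0.2823, 0.0718], [1.0, 0.001, -0.0004, 0.0008], [0.0006, -0.2823, 0.9593, -0.1171], [0.0, 0.0, 0.0, 1.0]]
handle_mid []
wheel_axis []
pointer []
mark []
hanger_grip []
hanger_line []
rail_stop []
hanger []
tweezers []
spare_vial []
hex_key []
fitting []
1.95
```

View images.

View pics/scene0.png

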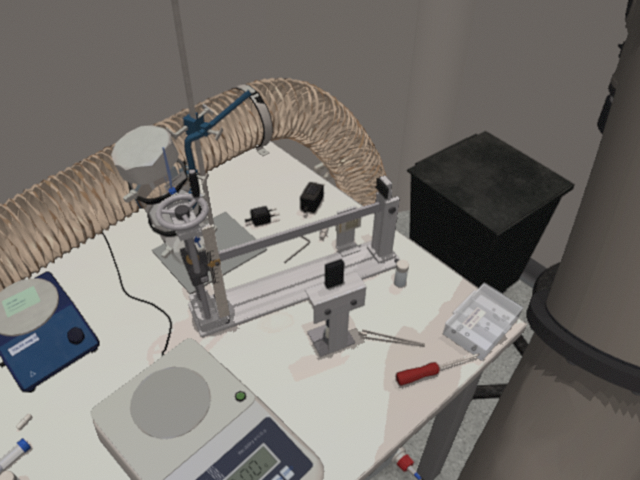

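View pics/side0.png

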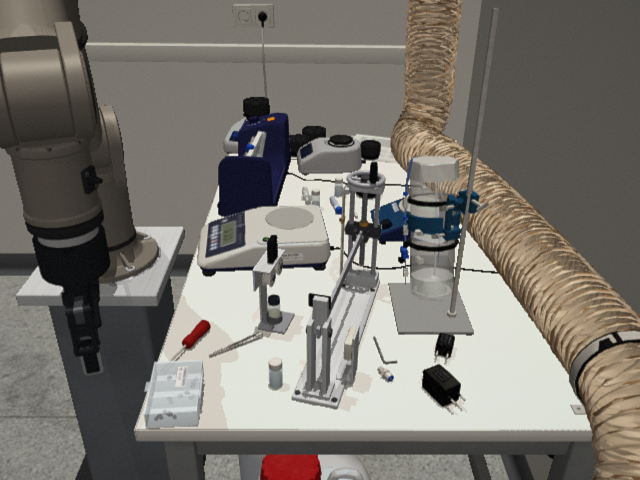

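```bash
cat >> h.py <<'E'
def ray(r,row,col):
    u=cv2.undistortPoints(np.array([[[col,row]]],float),r['mtx'],r['dist_coeffs'])[0,0]
    d=r['T'][:3,:3]@np.array([u[0],u[1],1.]); return r['T'][:3,3],d/np.linalg.norm(d)
def tri(rays):
    A=0;b=0
    for c,d in rays:
        P=np.eye(3)-np.outer(d,d);A=A+P;b=b+P@c
    x=np.linalg.solve(A,b)
    return x,[np.linalg.norm((np.eye(3)-np.outer(d,d))@(x-c)) for c,d in rays]
def proj(r,X):
    T=np.linalg.inv(r['T']);rv=cv2.Rodrigues(T[:3,:3])[0]
    return cv2.projectPoints(np.array(X,float).reshape(-1,1,3),rv,T[:3,3],r['mtx'],r['dist_coeffs'])[0][:,0]
E
python3 - <<'E'
from h import *
import pickle
R={n:grab(n)[1] for n in ['scene','side']}
pickle.dump(R,open('cal.pkl','wb'))
D={'handle_mid':((182.5,194.4),(175.0,374.4)),'wheel':((212.4,183.5),(181.6,366.6)),'pointer':((276.8,207.8),(231.2,341.1)),'mark':((264.9,208.1),(217.6,343.7)),'grip':((271.7,335.8),(250.7,273.2)),'line':((299.4,329.2),(275.8,272.7)),'stop':((202.8,377.2),(320.5,320.3)),'hanger':((341.1,331.9),(326.8,276.9)),'tweez':((340.2,392.1),(345.7,238.3)),'spare':((282.3,397.2),(384.6,276.2)),'hex':((247.3,294.3),(348.3,386.7)),'fit':((236,324.1),(379.7,383.4))}
for k,(a,b) in D.items():
    x,e=tri([ray(R['scene'],*a),ray(R['side'],*b)]); print(k,np.round(x,4),np.round(e,4))
for n in R: 
    im=R[n]['pixels'][:,:,::-1]
    c=im[160:340,130:310] if n=='scene' else im[130:310,290:470]
    c=cv2.resize(c,None,fx=3.3,fy=3.3,interpolation=cv2.INTER_CUBIC)
    cv2.imwrite(f'pics/{n}_z.png',c)
c=R['scene']['pixels'][200:400,280:440,::-1];cv2.imwrite('pics/scene_h.png',cv2.resize(c,None,fx=3,fy=3,interpolation=2))
c=R['side']['pixels'][200:400,200:360,::-1];cv2.imwrite('pics/side_h.png',cv2.resize(c,None,fx=3,fy=3,interpolation=2))
E
```

```text
handle_mid [ 0.6024 -0.1513  0.274 ] [0.0025 0.0025]
wheel [ 0.5901 -0.1183  0.2445] [0.0006 0.0006]
pointer [ 0.5457 -0.1187  0.1355] [0.0051 0.0051]
mark [ 0.5466 -0.1209  0.1651] [0.0006 0.0006]
grip [ 0.4094 -0.2596  0.1652] [0.0004 0.0004]
line [ 0.4087 -0.2499  0.1058] [0.0031 0.0031]
stop [ 0.497  -0.4418  0.1416] [0.0027 0.0027]
hanger [ 0.411  -0.2571 -0.0122] [0.0005 0.0005]
tweez [ 0.3408 -0.3309 -0.0017] [0.0022 0.0022]
spare [ 0.4217 -0.4348 -0.0016] [0.0023 0.0023]
hex [ 0.6206 -0.3435  0.0032] [0.001 0.001]
fit [ 0.6101 -0.4165 -0.0064] [0.0021 0.0021]
```

View pics/scene_z.png

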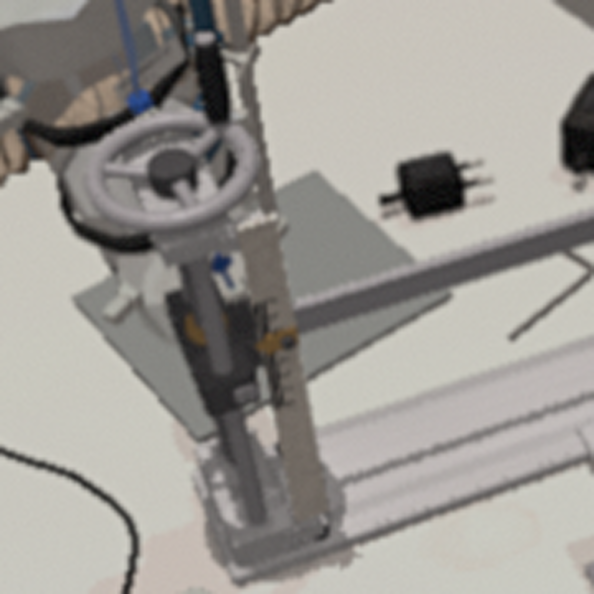

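View pics/side_z.png

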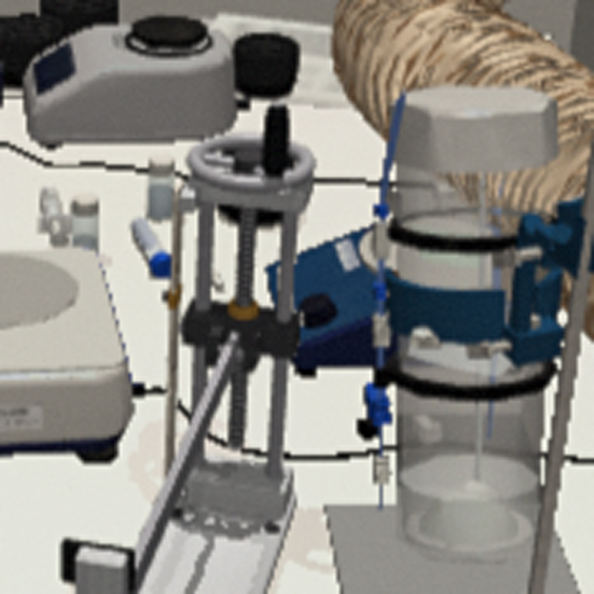

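View pics/scene_h.png

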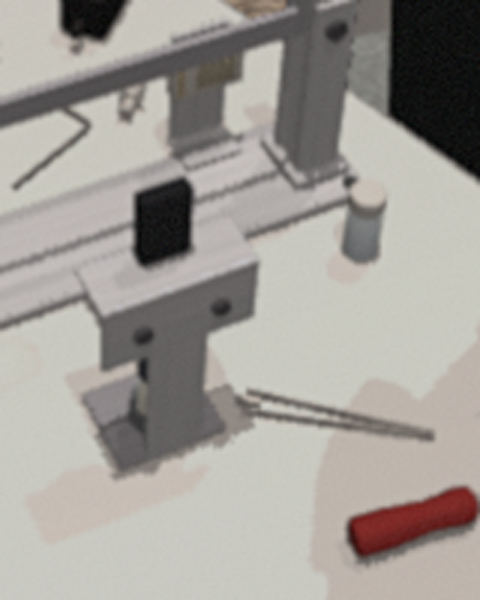

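View pics/side_h.png

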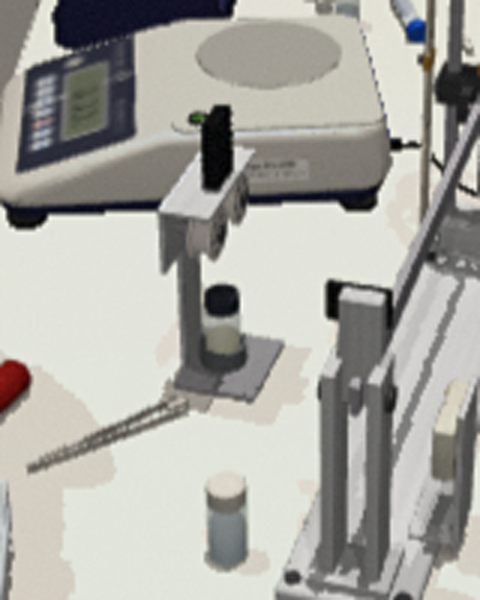

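The views show the hanger at scene (335,300) and side (273,300). The column is at scene (205,260) with the clip above the pointer, and the tweezers lie beside the hanger's foot. I'll move to a wrist view of the scale from the robot's side.

move_arm(steps=[1, 1.5, 3, 0.6, 0, 0, 8.1, 1, 1.5, 3, 0.6, 0, 0, 8.1, 1, 1.5, 3, 0.6, 0, 0, 8.1, 1, 1.5, 3, 0.6, 0, 0, 8.1, 1, 1.5, 3, 0.6, 0, 0, 8.1, 1, 1.5, 3, 0.6, 0, 0, 8.1, 1, 1.5, 3, 0.6, 0, 0, 8.1, 1, 1.5, 3, 0.6, 0, 0, 8.1])

```text
t: 2.85
eef_pos: [0.3314, -0.4, 0.3048]
tool_rot: [0.0, 0.747, 0.665, -0.0]
contact_force: [-0.4, -0.1, 0.2]
gripper_width: 0.999
```

move_arm(steps=[1, 1.5, 3, 0, 0, 0, 8.1, 1, 1.5, 3, 0, 0, 0, 8.1, 1, 1.5, 3, 0, 0, 0, 8.1, 1, 1.5, 3, 0, 0, 0, 8.1, 1, 1.5, 3, 0, 0, 0, 8.1, 1, 1.5, 3, 0, 0, 0, 8.1, 1, 1.5, 3, 0, 0, 0, 8.1, 1, 1.5, 3, 0, 0, 0, 8.1])

```text
t: 3.65
eef_pos: [0.4514, -0.1601, 0.3046]
tool_rot: [0.0, 0.275, 0.962, -0.0]
contact_force: [0.1, -1.1, -0.3]
gripper_width: 0.997
```

move_arm(steps=[1, 1.5, 3, 0, 0, 0, 8.1, 1, 1.5, 3, 0, 0, 0, 8.1, 1, 0, 0, -1, -1.93, -6.73, 0, 1, 0, 0, -1, -1.93, -6.73, 0, 1, 0, 0, -1, -1.93, -6.73, 0, 1, 0, 0, -1, -1.93, -6.73, 0, 1, 0, 0, -1, -1.93, -6.73, 0, 1, 0, 0, 0, 0, 0, 0])

```text
t: 4.45
eef_pos: [0.4786, -0.1052, 0.256]
tool_rot: [0.277, 0.136, 0.95, -0.046]
contact_force: [0.1, 0.3, -0.1]
gripper_width: 0.998
```

```bash
cat >> h.py <<'E'
from scipy.spatial.transform import Rotation as Ro
def wgrab(fn=None):
    o,r=grab('wrist',fn)
    q=o['tool_rot']; T=np.eye(4);T[:3,:3]=Ro.from_quat([q[1],q[2],q[3],q[0]]).as_matrix();T[:3,3]=o['eef_pos']
    r['T']=T@r['T_tool_cam']; r['Ttool']=T
    return o,r
E
python3 - <<'E'
from h import *
import pickle
o,r=wgrab('w1')
pickle.dump(r,open('w1.pkl','wb'))
print(o['t'],np.round(o['eef_pos'],4),np.round(r['Ttool'][:3,:3],3).tolist(),np.round(o['q'],2))
for q in ['pointer','mark','wheel_axis','handle_mid']:
    print(q,[(np.round(d['position'],1).tolist(),round(d['score'],2)) for d in models.place_of('wrist',q)[:2]])
E
```

```text
4.45 [ 0.4786 -0.1052  0.256 ] [[-0.81, 0.283, 0.514], [0.232, 0.959, -0.163], [-0.539, -0.013, -0.842]] [ 0.73 -0.01 -0.72  2.32  0.5   0.32  0.86]
pointer [([222.9, 327.4], 0.8)]
mark [([253.6, 330.0], 0.57)]
wheel_axis [([2.0, 114.5], 0.69), ([411.0, 352.7], 0.6)]
handle_mid []
```

View pics/w1.png

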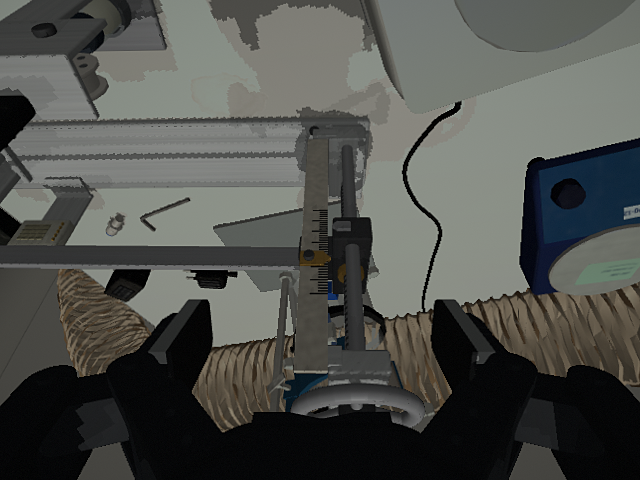

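Run:
```python
from h import *
im=cv2.imread('pics/w1.png')[190:310,270:400]
cv2.imwrite('pics/w1z.png',cv2.resize(im,None,fx=5,fy=5,interpolation=2))
```

```text
(no output)
```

View pics/w1z.png

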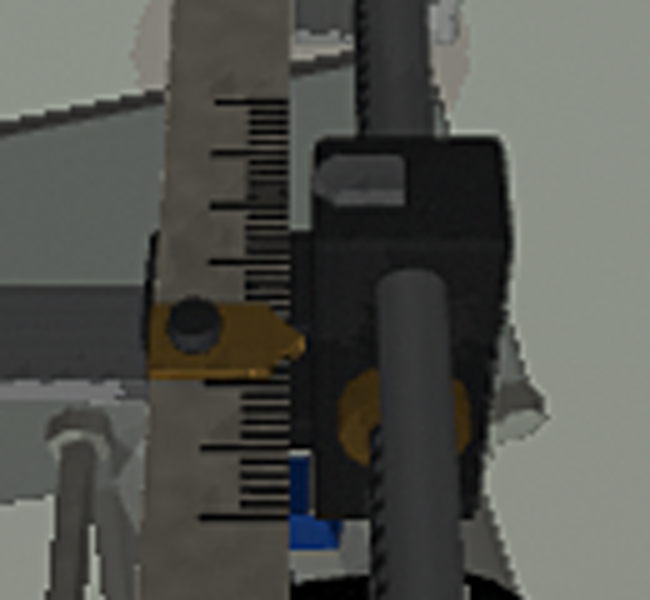

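move_arm(steps=[1, 0, 0, 3, 2.26, 7.88, 0, 1, 0, 0, 3, 2.26, 7.88, 0, 1, 1.5, -0.5, 2.4, 2.26, 7.88, 0, 1, 3, -1.1, 2, 2.26, 7.88, 0, 1, 4, -1.5, 0, 0, 0, 0, 1, 3.9, -1.5, 0, 0, 0, 0, 1, 0, 0, 0, 0, 0, 0, 1, 0, 0, 0, 0, 0, 0])

```text
t: 5.5
eef_pos: [0.6057, -0.156, 0.3452]
tool_rot: [0.036, 0.143, 0.989, -0.02]
contact_force: [0.2, 0.3, 0.4]
gripper_width: 1.001
```

Run:
```python
from h import *
import pickle
o,r=wgrab('w2')
pickle.dump(r,open('w2.pkl','wb'))
print(o['t'],np.round(o['eef_pos'],4),np.round(r['Ttool'][:3,:3],3).tolist(),np.round(o['q'],2))
for q in ['wheel_axis','handle_mid','mark','pointer']:
    for d in models.place_of('wrist',q)[:1]:
        p=d['position']; c,v=ray(r,*p); z={'wheel_axis':.2445,'handle_mid':.274}.get(q,.15)
        print(q,np.round(p,1),round(d['score'],2),np.round(c+v*(z-c[2])/v[2],4))
```

```text
5.5 [ 0.6057 -0.156   0.3452] [[-0.956, 0.285, 0.066], [0.282, 0.958, -0.049], [-0.077, -0.029, -0.997]] [ 0.64  0.36 -0.67  1.59  0.29  1.21  1.2 ]
wheel_axis [189.9 383. ] 0.7 [ 0.5871 -0.117   0.2445]
handle_mid [244.  337.6] 0.77 [ 0.6008 -0.1483  0.274 ]
mark [107.5 350.3] 0.66 [ 0.5425 -0.1201  0.15  ]
pointer [110.4 350. ] 0.72 [ 0.5445 -0.1209  0.15  ]
```

View pics/w2.png

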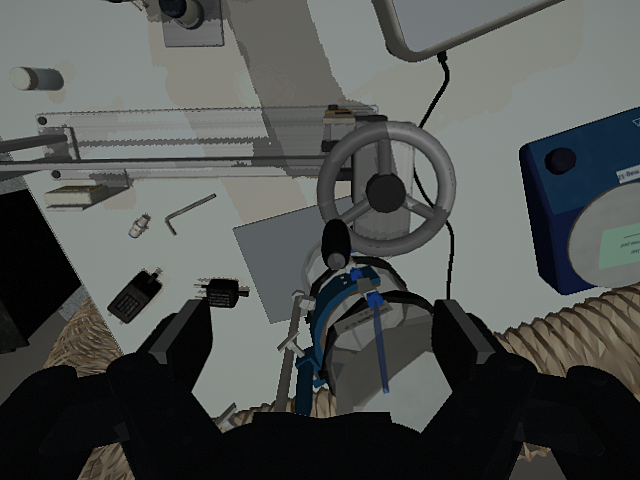

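move_arm(steps=[1, -0.4, 0.65, -1, 2.8, 3.8, 0.5, 1, 0, 0, -2.5, 0, 0, 0, 1, 0, 0, -2.2, 0, 0, 0, -1, 0, 0, 0, 0, 0, 0, -1, 0, 0, 0, 0, 0, 0, -1, 0, 0, 0, 0, 0, 0, -1, 0, 0, 0, 0, 0, 0, -1, 0, 0, 0, 0, 0, 0], newtons=30)

```text
t: 6.55
eef_pos: [0.6013, -0.1493, 0.2901]
tool_rot: [0.001, 0.139, 0.99, -0.002]
contact_force: [-1.3, 1.2, 6.7]
gripper_width: 0.161
```

Run:
```python
from h import *
o,r=wgrab('w3')
print(o['t'],np.round(o['eef_pos'],4),np.round(r['Ttool'][:3,:3],3).tolist(),np.round(o['contact_force'],1),np.round(o['q'],2), o['gripper_width'])
```

```text
6.55 [ 0.6013 -0.1493  0.2901] [[-0.961, 0.276, 0.002], [0.276, 0.961, -0.004], [-0.003, -0.003, -1.0]] [-1.3  1.2  6.7] [ 0.63  0.43 -0.66  1.62  0.29  1.18  1.2 ] 0.1610038088100112
```

View pics/w3.png

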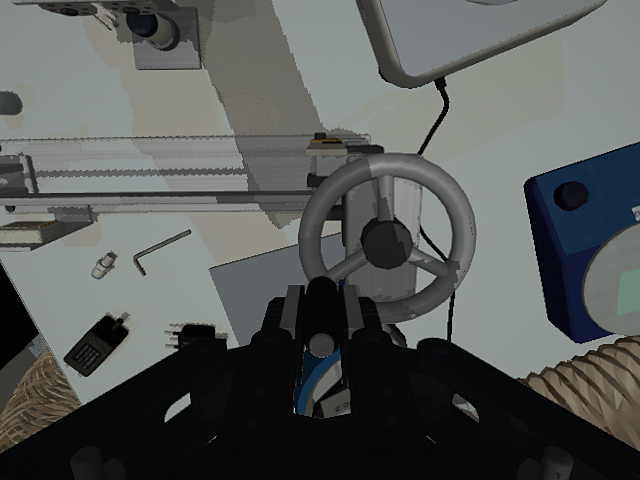

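Run:
```python
import numpy as np
th=np.deg2rad(-68.5-22.5*np.arange(17)); p=3.4*np.c_[np.cos(th),np.sin(th)]
p=np.round(p,2); print(np.round(np.diff(p,axis=0),2).tolist())
```

```text
[[-1.31, -0.24], [-1.3, 0.28], [-1.09, 0.76], [-0.71, 1.11], [-0.24, 1.31], [0.28, 1.3], [0.76, 1.09], [1.11, 0.71], [1.31, 0.24], [1.3, -0.28], [1.09, -0.76], [0.71, -1.11], [0.24, -1.31], [-0.28, -1.3], [-0.76, -1.09], [-1.11, -0.71]]
```

move_arm(steps=[-1, -1.31, -0.24, 0, 0, 0, 0, -1, -1.3, 0.28, 0, 0, 0, 0, -1, -1.09, 0.76, 0, 0, 0, 0, -1, -0.71, 1.11, 0, 0, 0, 0])

```text
t: 7.0
eef_pos: [0.5586, -0.1291, 0.2903]
tool_rot: [0.004, 0.139, 0.99, -0.0]
contact_force: [15.0, 3.8, -5.0]
gripper_width: 0.158
```

move_arm(steps=[-1, -0.24, 1.31, 0, 0, 0, 0, -1, 0.28, 1.3, 0, 0, 0, 0, -1, 0.76, 1.09, 0, 0, 0, 0, -1, 1.11, 0.71, 0, 0, 0, 0])

```text
t: 7.4
eef_pos: [0.5757, -0.0864, 0.2901]
tool_rot: [0.001, 0.139, 0.99, -0.002]
contact_force: [-1.0, -3.0, 7.5]
gripper_width: 0.165
```

move_arm(steps=[-1, 1.31, 0.24, 0, 0, 0, 0, -1, 1.3, -0.28, 0, 0, 0, 0, -1, 1.09, -0.76, 0, 0, 0, 0, -1, 0.71, -1.11, 0, 0, 0, 0])

```text
t: 7.8
eef_pos: [0.6216, -0.1026, 0.2902]
tool_rot: [0.002, 0.138, 0.99, 0.0]
contact_force: [0.3, 2.9, 6.6]
gripper_width: 0.161
```

move_arm(steps=[-1, 0.24, -1.31, 0, 0, 0, 0, -1, -0.28, -1.3, 0, 0, 0, 0, -1, -0.76, -1.09, 0, 0, 0, 0, -1, -1.11, -0.71, 0, 0, 0, 0])

```text
t: 8.2
eef_pos: [0.6017, -0.1494, 0.2901]
tool_rot: [0.002, 0.139, 0.99, -0.001]
contact_force: [-0.4, 5.6, 8.0]
gripper_width: 0.158
```

Run:
```python
from h import *
o,r=wgrab('w4')
print(o['t'],np.round(o['eef_pos'],4),np.round(o['contact_force'],1),np.round(o['q'],2), o['gripper_width'])
o,r=grab('scene','s4')
print([(d['position'],d['score']) for q in ['pointer','mark'] for d in models.place_of('scene',q)])
cv2.imwrite('pics/s4z.png',cv2.resize(r['pixels'][150:330,130:310,::-1],None,fx=3.3,fy=3.3,interpolation=2))
```

```text
8.2 [ 0.6017 -0.1494  0.2901] [-0.4  5.6  8. ] [ 0.64  0.43 -0.67  1.62  0.29  1.18  1.19] 0.15790579753305564
[([269.4, 203.8], 0.97), ([238.6, 322.4], 0.73), ([265.8, 204.6], 0.53)]
```

View pics/s4z.png

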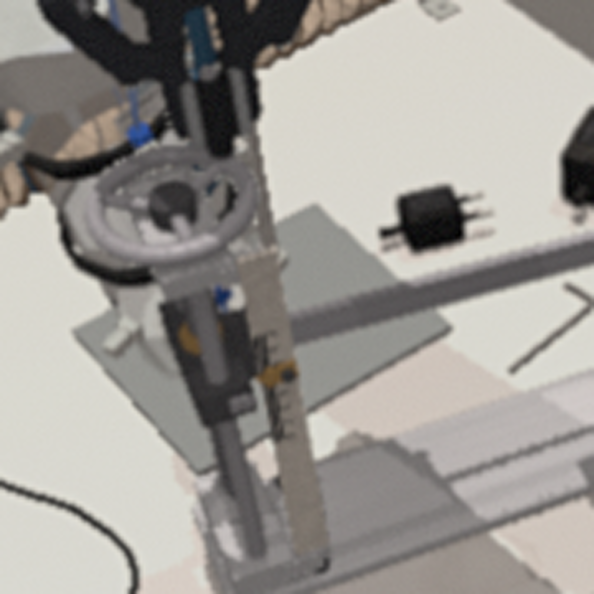

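View pics/w4.png

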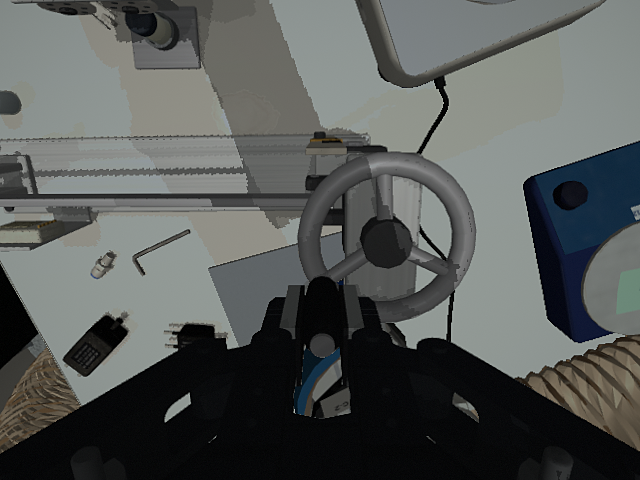

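move_arm(steps=[-1, -1.31, -0.24, 0, 0, 0, 0, -1, -1.3, 0.28, 0, 0, 0, 0, -1, -1.09, 0.76, 0, 0, 0, 0, -1, -0.71, 1.11, 0, 0, 0, 0, -1, -0.24, 1.31, 0, 0, 0, 0, -1, 0.28, 1.3, 0, 0, 0, 0, -1, 0.76, 1.09, 0, 0, 0, 0, -1, 1.11, 0.71, 0, 0, 0, 0])

```text
t: 9.2
eef_pos: [0.5758, -0.0863, 0.2901]
tool_rot: [0.001, 0.139, 0.99, -0.002]
contact_force: [-0.7, -1.9, 8.2]
gripper_width: 0.163
```

move_arm(steps=[-1, 1.31, 0.24, 0, 0, 0, 0, -1, 1.3, -0.28, 0, 0, 0, 0, -1, 1.09, -0.76, 0, 0, 0, 0, -1, 0.71, -1.11, 0, 0, 0, 0, -1, 0.22, -1.2, 0, 0, 0, 0, -1, 0, 0, 0, 0, 0, 0, -1, 0, 0, 0, 0, 0, 0])

```text
t: 9.9
eef_pos: [0.6246, -0.1183, 0.2903]
tool_rot: [0.004, 0.14, 0.99, -0.001]
contact_force: [8.5, -1.5, 1.5]
gripper_width: 0.16
```

move_arm(steps=[1, 0, 0, 0, 0, 0, 0, 1, 0, 0, 0, 0, 0, 0, 1, 0, 0, 0, 0, 0, 0, 1, 0, 0, 2.5, 0, 0, 0, 1, 0, 0, 3.5, 0, 0, 0, 1, -4, 1.5, 0, -1.93, -6.73, 0, 1, -4.5, 1.5, -1.2, -1.93, -6.73, 0, 1, -4.5, 1.5, -2, -1.93, -6.73, 0])

```text
t: 10.7
eef_pos: [0.4931, -0.0721, 0.3179]
tool_rot: [0.184, 0.137, 0.973, -0.027]
contact_force: [-0.2, 1.6, 0.4]
gripper_width: 0.997
```

move_arm(steps=[1, -0.7, -1.7, -3.1, -1.93, -6.73, 0, 1, -0.7, -1.6, -3.1, -1.93, -6.73, 0, 1, 0, 0, 0, 0, 0, 0])

```text
t: 11.0
eef_pos: [0.4775, -0.1066, 0.2624]
tool_rot: [0.274, 0.138, 0.95, -0.05]
contact_force: [-0.4, 0.5, -0.2]
gripper_width: 1.001
```

Run:
```python
from h import *
import pickle
o,r=wgrab('w5')
pickle.dump(r,open('w5.pkl','wb'))
print(o['t'],np.round(o['eef_pos'],4),np.round(o['tool_rot'],3),np.round(o['q'],2))
im=r['pixels'][180:300,260:390,::-1]
cv2.imwrite('pics/w5z.png',cv2.resize(im,None,fx=5,fy=5,interpolation=2))
for n in ['wrist']:
  print([(d['position'],d['score']) for q in ['pointer','mark'] for d in models.place_of(n,q)])
for n in ['scene','side']:
  _,r=grab(n,n+'5');pickle.dump(r,open(n+'5.pkl','wb'))
  print([(d['position'],d['score']) for q in ['pointer','mark'] for d in models.place_of(n,q)])
```

```text
11.0 [ 0.4775 -0.1066  0.2624] [ 0.274  0.138  0.95  -0.05 ] [ 0.8  -0.02 -0.78  2.31  0.46  0.34  0.9 ]
[([253.1, 336.4], 0.55), ([248.2, 332.9], 0.78)]
[([262.1, 202.2], 0.58), ([266.5, 205.0], 0.53)]
[([216.3, 344.5], 0.79), ([178.8, 365.9], 0.65), ([215.3, 343.7], 0.57)]
```

View pics/w5z.png

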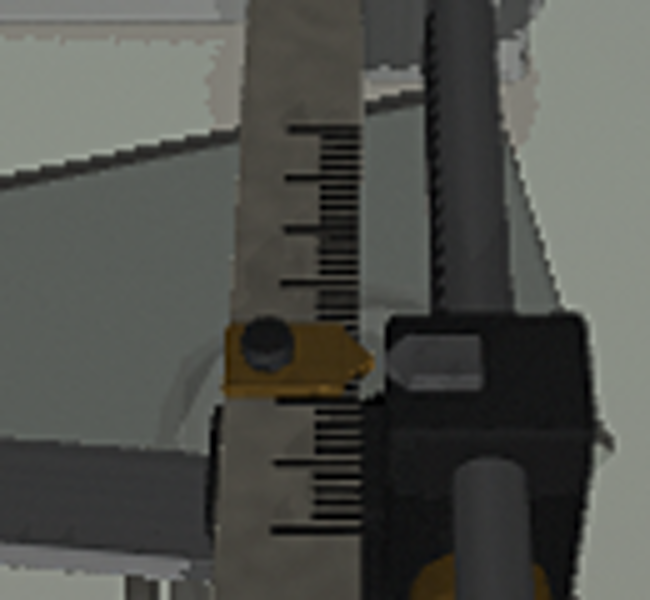

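View pics/w5.png

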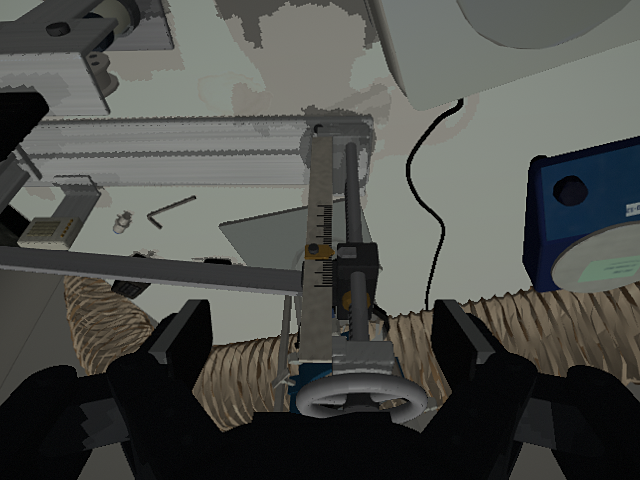

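Run:
```python
import cv2,numpy as np
a=cv2.imread('pics/scene5.png')[235:295,175:235];b=cv2.imread('pics/side5.png')[190:250,320:380]
cv2.imwrite('pics/z5.png',np.hstack([cv2.resize(x,(400,400),interpolation=2) for x in (a,b)]))
```

```text
(no output)
```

View pics/z5.png

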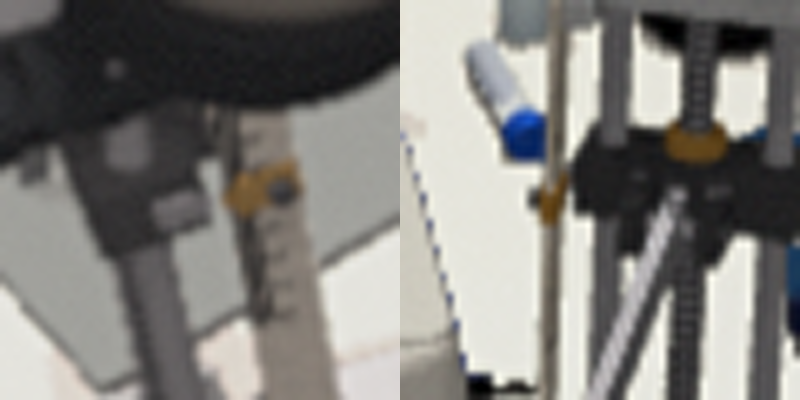

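View pics/scene5.png

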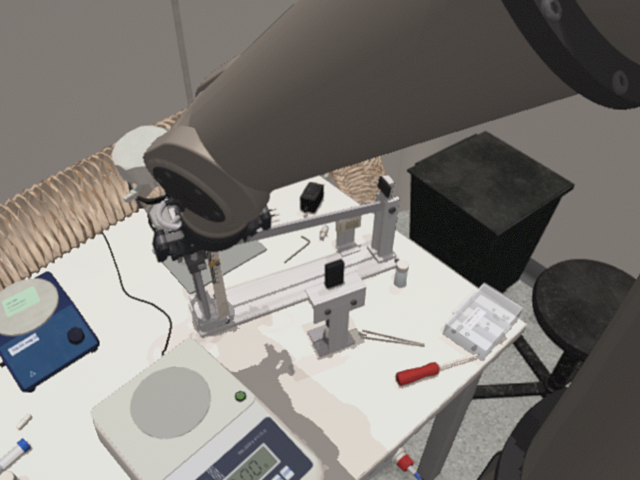

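Run:
```python
import cv2,numpy as np
a=cv2.imread('pics/w2.png')[85:205,290:410];b=cv2.imread('pics/w3.png')[115:235,280:400]
cv2.imwrite('pics/z6.png',np.hstack([cv2.resize(x,(400,400),interpolation=2) for x in (a,b)]))
```

```text
(no output)
```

View pics/z6.png

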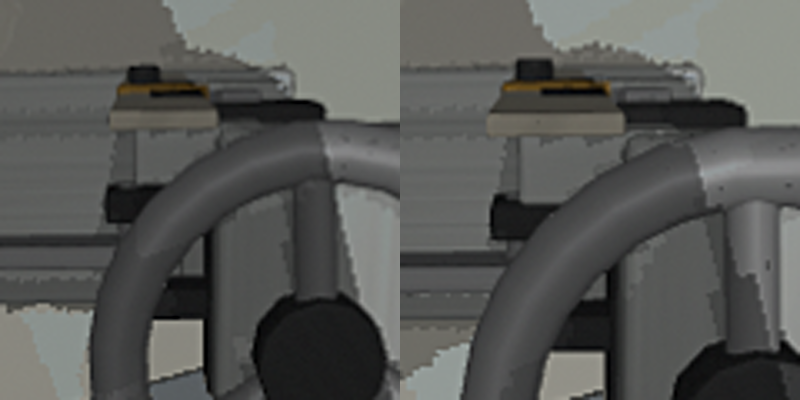

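Run:
```python
from h import *
import pickle
r=pickle.load(open('w2.pkl','rb'))
f=np.array([.961,-.276,0]);ys=np.array([.276,.961,0])
def at(r,row,col,z):
    c,v=ray(r,row,col);X=c+v*(z-c[2])/v[2];return round(X@f,4),round(X@ys,4)
print('w2 mark',at(r,85+90/3.333,290+210/3.333,.165),'ptr',at(r,85+94/3.333,290+228/3.333,.136))
# w1/w5: intersect with plane f = const
w1=pickle.load(open('w1.pkl','rb'));w5=pickle.load(open('w5.pkl','rb'))
def pl(r,row,col,F):
    c,v=ray(r,row,col);X=c+v*(F-c@f)/(v@f);return round(X@ys,4),round(X[2],4)
for F in (.553,.556,.559,.562):
    print(F,'w1 mark',pl(w1,190+345/5,270+305/5,F),'ptr',pl(w1,190+180/5,270+313/5,F),'w5 mark',pl(w5,180+362/5,260+373/5,F),'ptr',pl(w5,180+363/5,260+388/5,F))
```

```text
w2 mark (np.float64(0.5571), np.float64(0.0357)) ptr (np.float64(0.5594), np.float64(0.0416))
0.553 w1 mark (np.float64(0.0351), np.float64(0.1716)) ptr (np.float64(0.0363), np.float64(0.1433)) w5 mark (np.float64(0.0347), np.float64(0.1715)) ptr (np.float64(0.0366), np.float64(0.1717))
0.556 w1 mark (np.float64(0.0351), np.float64(0.1693)) ptr (np.float64(0.0364), np.float64(0.1406)) w5 mark (np.float64(0.0347), np.float64(0.1691)) ptr (np.float64(0.0367), np.float64(0.1692))
0.559 w1 mark (np.float64(0.0352), np.float64(0.167)) ptr (np.float64(0.0364), np.float64(0.1378)) w5 mark (np.float64(0.0348), np.float64(0.1667)) ptr (np.float64(0.0368), np.float64(0.1668))
0.562 w1 mark (np.float64(0.0352), np.float64(0.1646)) ptr (np.float64(0.0365), np.float64(0.1351)) w5 mark (np.float64(0.0348), np.float64(0.1643)) ptr (np.float64(0.0368), np.float64(0.1644))
```

move_arm(steps=[1, -1, 0.5, -0.7, -2, -7, 0, 1, -1, 0.4, -1, -2, -7, 0, 1, -0.7, 0.4, -1, -2, -7, 0, 1, 0, 0, -1, 0, 0, 0])

```text
t: 11.85
eef_pos: [0.4766, -0.1217, 0.2534]
tool_rot: [0.335, 0.149, 0.927, -0.085]
contact_force: [0.1, 0.0, -0.4]
gripper_width: 0.999
```

Run:
```python
from h import *
import pickle
o,r=wgrab('w7')
pickle.dump(r,open('w7.pkl','wb'))
print(o['t'],np.round(o['eef_pos'],4),np.round(r['Ttool'][:3,2],3),np.round(o['q'],2))
p=[d['position'] for q in ['mark'] for d in models.place_of('wrist',q)];print(p)
r0,c0=(int(p[0][0])-60,int(p[0][1])-65) if p else (200,260)
print(r0,c0)
cv2.imwrite('pics/w7z.png',cv2.resize(r['pixels'][r0:r0+120,c0:c0+130,::-1],None,fx=5,fy=5,interpolation=2))
```

```text
11.85 [ 0.4766 -0.1217  0.2534] [ 0.595 -0.257 -0.761] [ 1.05  0.   -1.06  2.39  1.26  0.28  0.09]
[[235.2, 368.3]]
175 303
```

View pics/w7z.png

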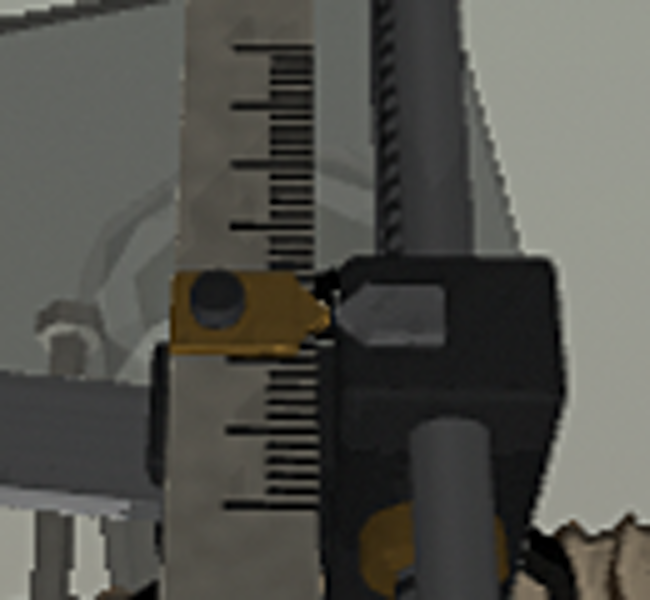

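Run:
```python
from h import *
import pickle
r=pickle.load(open('w2.pkl','rb'));f=np.array([.961,-.276,0])
print(r['T'][:3,3]@f,r['T'][:3,3])
a=r['pixels'][100:130,325:365,::-1]
cv2.imwrite('pics/z7.png',cv2.resize(a,(800,600),interpolation=cv2.INTER_NEAREST))
```

```text
0.5444608442270671 [ 0.52899964 -0.13076879  0.4564397 ]
```

View pics/z7.png

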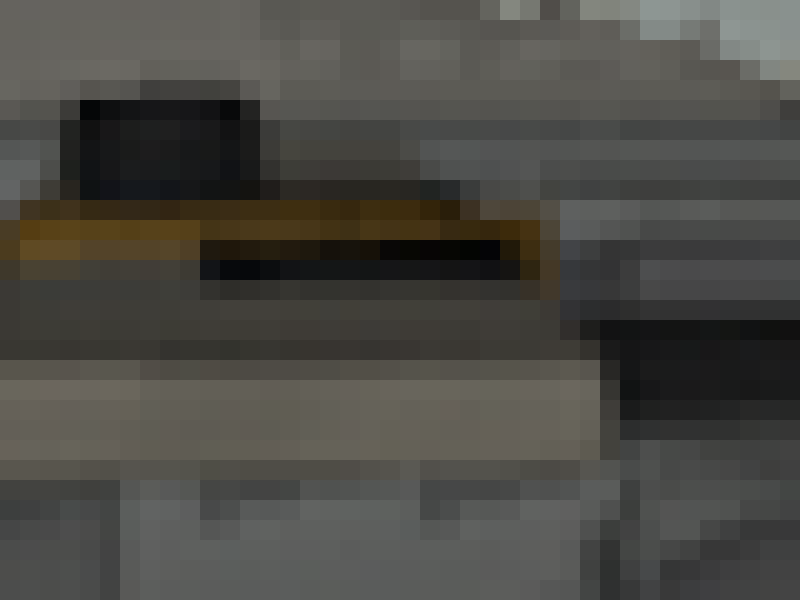

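Run:
```python
from h import *
o=status.get_obs();q=o['tool_rot'];R=Ro.from_quat([q[1],q[2],q[3],q[0]])
a=np.deg2rad(74);ys=np.array([np.cos(a),np.sin(a),0]);z=np.array([0,0,-1.]);x=np.cross(ys,z)
Rt=Ro.from_matrix(np.c_[x,ys,z]);d=(Rt*R.inv()).as_rotvec(degrees=True);print(d,np.linalg.norm(d),x)
print((np.array([.624,-.118,.36])-o['eef_pos'])*100)
```

```text
[15.10695062 37.21353487  2.15470788] 40.22076454616783 [-0.9612617   0.27563736  0.        ]
[14.78006264  0.32447216 10.80506736]
```

move_arm(steps=[1, -0.5, 0, 3.2, 2.52, 6.2, 0.36, 1, 0, 0, 3.2, 2.52, 6.2, 0.36, 1, 2, 0, 3, 2.52, 6.2, 0.36, 1, 3.5, 0, 1.4, 2.52, 6.2, 0.36, 1, 4.5, 0.1, 0, 2.52, 6.2, 0.36, 1, 4.5, 0.1, 0, 2.52, 6.2, 0.36, 1, 0.8, 0.1, 0, 0, 0, 0, 1, 0, 0, 0, 0, 0, 0])

```text
t: 12.75
eef_pos: [0.6191, -0.1367, 0.2988]
tool_rot: [0.109, 0.151, 0.981, -0.058]
contact_force: [-0.0, 0.6, 0.4]
gripper_width: 1.002
```

Run:
```python
from h import *
import pickle
o,r=wgrab('w8')
pickle.dump(r,open('w8.pkl','wb'))
print(o['t'],np.round(o['eef_pos'],4),np.round(r['Ttool'][:3,:3],3).tolist())
for d in models.place_of('wrist','handle_mid')[:1]:
        p=d['position']; c,v=ray(r,*p); print(p,d['score'],np.round(c+v*(.274-c[2])/v[2],4))
R=Ro.from_matrix(r['Ttool'][:3,:3])
a=np.deg2rad(74);ys=np.array([np.cos(a),np.sin(a),0]);z=np.array([0,0,-1.]);x=np.cross(ys,z)
print((Ro.from_matrix(np.c_[x,ys,z])*R.inv()).as_rotvec(degrees=True))
```

```text
12.75 [ 0.6191 -0.1367  0.2988] [[-0.93, 0.309, 0.197], [0.284, 0.948, -0.147], [-0.232, -0.081, -0.969]]
[298.7, 374.4] 0.77 [ 0.6264 -0.1188  0.274 ]
[ 8.35578742 11.51017093  1.50655079]
```

View pics/w8.png

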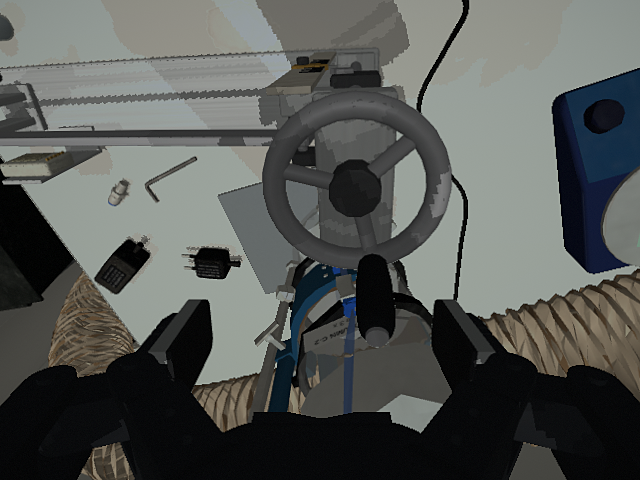

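move_arm(steps=[1, 0.2, 0.9, 0.2, 4.2, 5.8, 0.8, 1, 0.2, 0.9, 0, 4.2, 5.7, 0.7, 1, 0.1, 0, -0.7, 0, 0, 0, 1, 0, 0, -0.3, 0, 0, 0])

```text
t: 13.25
eef_pos: [0.621, -0.1203, 0.2932]
tool_rot: [0.003, 0.14, 0.99, -0.005]
contact_force: [0.2, 0.6, 0.2]
gripper_width: 0.999
```

Run:
```python
from h import *
o=status.get_obs();q=o['tool_rot'];print(o['eef_pos'],Ro.from_quat([q[1],q[2],q[3],q[0]]).as_matrix().round(3).tolist(),o['q'].round(2),o['contact_force'])
```

```text
[ 0.62103513 -0.12031611  0.29316611] [[-0.961, 0.277, 0.005], [0.277, 0.961, -0.01], [-0.007, -0.009, -1.0]] [ 0.78  0.56 -1.    1.58  0.5   1.28  0.99] [0.15300076 0.64158163 0.2468866 ]
```

move_arm(steps=[1, 0.2, 0.2, -0.4, 0, 0, 0, -1, 0, 0, 0, 0, 0, 0, -1, 0, 0, 0, 0, 0, 0, -1, 0, 0, 0, 0, 0, 0, -1, 0, 0, 0, 0, 0, 0, -1, -0.06, -0.65, 0, 0, 0, 0, -1, -0.2, -0.65, 0, 0, 0, 0, -1, 0, 0, 0, 0, 0, 0])

```text
t: 14.05
eef_pos: [0.6208, -0.1321, 0.2894]
tool_rot: [0.001, 0.14, 0.99, -0.003]
contact_force: [-3.9, 1.1, 5.4]
gripper_width: 0.16
```

move_arm(steps=[1, 0, 0, 0, 0, 0, 0, 1, 0, 0, 0, 0, 0, 0, 1, 0, 0, 0, 0, 0, 0, 1, 0, 0, 2.5, 0, 0, 0, 1, 0, 0, 3.5, 0, 0, 0, 1, -2, 0, 2, 0, 0, 0])

```text
t: 14.65
eef_pos: [0.6033, -0.1312, 0.3711]
tool_rot: [0.003, 0.14, 0.99, -0.003]
contact_force: [0.0, -0.5, 0.0]
gripper_width: 0.995
```

Run:
```python
from h import *
import pickle
o,r=wgrab('w9')
pickle.dump(r,open('w9.pkl','wb'))
print(o['t'],np.round(o['eef_pos'],4),o['q'].round(2))
for d in models.place_of('wrist','handle_mid')[:1]:
        p=d['position']; c,v=ray(r,*p); print(p,d['score'],np.round(c+v*(.274-c[2])/v[2],4))
```

```text
14.65 [ 0.6033 -0.1312  0.3711] [ 0.84  0.48 -1.05  1.51  0.43  1.39  1.06]
[274.1, 326.9] 0.69 [ 0.6197 -0.1333  0.274 ]
```

View pics/w9.png

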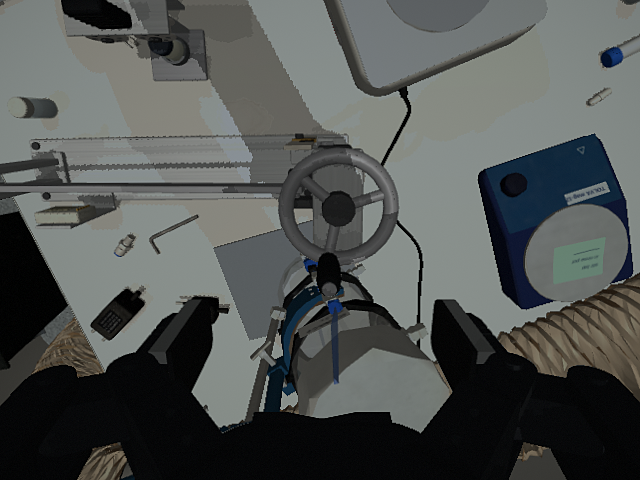

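Run:
```python
from h import *
import pickle
R=pickle.load(open('cal.pkl','rb'))
def at(r,col,row,z):
    c,v=ray(r,row,col);return c+v*(z-c[2])/v[2]
P=[at(R['scene'],280+x/3,200+y/3,.144) for x,y in [(80,268),(105,318),(258,262),(228,220)]]
for p in P: print(p.round(4))
for i,j in [(0,3),(1,2),(0,1),(3,2)]:
    d=P[j]-P[i]; print(i,j,np.linalg.norm(d).round(4),np.degrees(np.arctan2(d[1],d[0])).round(1))
print(np.mean(P,0))
# side view corners (top plate): zoom 3, off (200,200)
S=[at(R['side'],200+x/3,200+y/3,.144) for x,y in [(160,207),(200,218),(255,152)]]
for p in S: print(p.round(4))
d=S[2]-S[1];print(np.linalg.norm(d),np.degrees(np.arctan2(d[1],d[0])))
# tab top corners scene z=.192
Tt=[at(R['scene'],280+x/3,200+y/3,.192) for x,y in [(135,192),(147,200),(190,183),(180,178)]]
for p in Tt: print('tab',p.round(4))
# foot corners scene z=.0
F=[at(R['scene'],280+x/3,200+y/3,.003) for x,y in [(85,395),(125,475),(225,435)]]
for p in F: print('foot',p.round(4))
```

```text
[ 0.4258 -0.2155  0.144 ]
[ 0.3932 -0.2041  0.144 ]
[ 0.3701 -0.2861  0.144 ]
[ 0.4008 -0.2944  0.144 ]
0 3 0.0828 -107.6
1 2 0.0852 -105.7
0 1 0.0345 160.7
3 2 0.0318 164.8
[ 0.39749094 -0.25003515  0.144     ]
[ 0.374  -0.2904  0.144 ]
[ 0.3992 -0.3029  0.144 ]
[ 0.4291 -0.2226  0.144 ]
0.08576874960798811 69.55707089797622
tab [ 0.4137 -0.2409  0.192 ]
tab [ 0.4059 -0.2418  0.192 ]
tab [ 0.4006 -0.2653  0.192 ]
tab [ 0.4063 -0.2638  0.192 ]
foot [ 0.444  -0.2322  0.003 ]
foot [ 0.3879 -0.2138  0.003 ]
foot [ 0.3711 -0.274   0.003 ]
```

move_arm(steps=[1, -1.6, -1, 0, 0, 0, -7.5, 1, -1.6, -1, 0, 0, 0, -7.5, 1, -1.6, -1, 0, 0, 0, -7.5, 1, -1.6, -1, 0, 0, 0, -7.5, 1, -1.6, -1, 0, 0, 0, -7.5, 1, -1.6, -1, 0, 0, 0, -7.5, 1, -1.6, -1, 0, 0, 0, -7.5, 1, -1.6, -1, 0, 0, 0, -7.5])

```text
t: 15.55
eef_pos: [0.4727, -0.2122, 0.368]
tool_rot: [-0.001, 0.618, 0.786, -0.004]
contact_force: [-0.2, -0.2, 0.2]
gripper_width: 1.001
```

move_arm(steps=[1, -1.6, -1, -1, 0, 0, -7.5, 1, -1.6, -1, -1, 0, 0, -7.5, 1, -1.6, -1.2, -1, 0, 0, -7.5, 1, -1.6, -1.2, -1, 0, 0, -7.5, 1, 0, 0, -1, 0, 0, 0, 1, 0, 0, 0, 0, 0, 0])

```text
t: 16.15
eef_pos: [0.4088, -0.2552, 0.3173]
tool_rot: [-0.003, 0.799, 0.602, -0.004]
contact_force: [0.1, 0.2, 0.6]
gripper_width: 0.995
```

Run:
```python
from h import *
import pickle
o,r=wgrab('w10')
pickle.dump(r,open('w10.pkl','wb'))
print(o['t'],np.round(o['eef_pos'],4),np.round(r['Ttool'][:3,:3],3).tolist(),o['q'].round(2))
for q,z in [('hanger_grip',.168),('hanger_line',.105),('hanger',0),('tweezers',0),('spare_vial',0),('rail_stop',.14)]:
  for d in models.place_of('wrist',q)[:1]:
        p=d['position']; c,v=ray(r,*p); print(q,np.round(p,1),round(d['score'],2),np.round(c+v*(z-c[2])/v[2],4))
```

```text
16.15 [ 0.4088 -0.2552  0.3173] [[0.276, 0.961, -0.009], [0.961, -0.276, -0.001], [-0.003, -0.009, -1.0]] [ 1.12  0.17 -0.77  1.88  0.14  1.15  0.02]
hanger_grip [223.8 318.8] 0.57 [ 0.4068 -0.2524  0.168 ]
hanger_line [209.  319.9] 0.83 [ 0.4061 -0.2551  0.105 ]
hanger [187.2 323.1] 0.9 [ 0.4093 -0.253   0.    ]
tweezers [260.4 287.4] 0.73 [ 0.3422 -0.3281  0.    ]
spare_vial [319.  367.8] 0.87 [ 0.4181 -0.4334  0.    ]
```

View pics/w10.png

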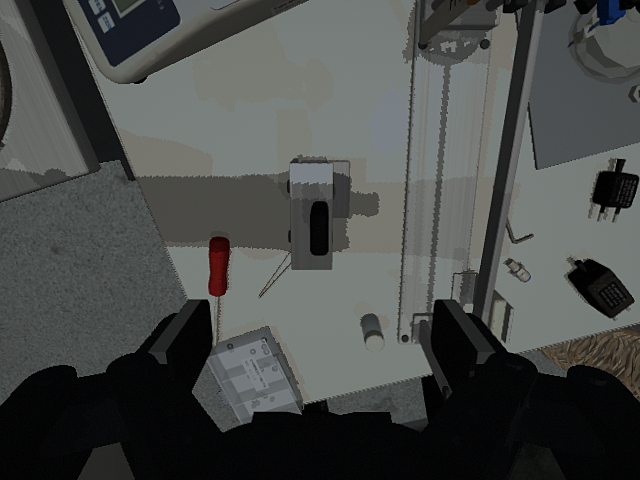

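move_arm(steps=[1, -0.2, 0.1, -4, 0, 0, 0, 1, 0, 0, -4, 0, 0, 0, 1, 0, 0, -3.5, 0, 0, 0, 1, 0, 0, -2.3, 0, 0, 0, 1, 0, 0, 0, 0, 0, 0])

```text
t: 17.0
eef_pos: [0.406, -0.2534, 0.1784]
tool_rot: [-0.004, 0.799, 0.602, -0.004]
contact_force: [-0.4, -0.3, 0.5]
gripper_width: 1.0
```

move_arm(steps=[-1, 0, 0, 0, 0, 0, 0, -1, 0, 0, 0, 0, 0, 0, -1, 0, 0, 0, 0, 0, 0, -1, 0, 0, 0, 0, 0, 0, -1, 0, 0, 0, 0, 0, 0], newtons=60)

```text
t: 17.5
eef_pos: [0.4078, -0.2546, 0.1816]
tool_rot: [-0.001, 0.799, 0.601, -0.004]
contact_force: [-1.0, -0.5, -0.2]
gripper_width: 0.143
```

Run:
```python
from h import *
import pickle
o,r=wgrab('w11')
pickle.dump(r,open('w11.pkl','wb'))
print(o['t'],np.round(o['eef_pos'],4),np.round(r['Ttool'][:3,:3],3).tolist(),o['contact_force'].round(1),o['gripper_width'])
_,s=grab('scene','s11');pickle.dump(s,open('s11.pkl','wb'))
for q in ['pointer','mark','rail_stop']:
  print(q,[(d['position'],round(d['score'],2)) for d in models.place_of('scene',q)[:2]])
_,s=grab('side','d11');pickle.dump(s,open('d11.pkl','wb'))
for q in ['rail_stop']:
  print(q,[(d['position'],round(d['score'],2)) for d in models.place_of('side',q)[:2]])
cv2.imwrite('pics/s11z.png',cv2.resize(cv2.imread('pics/s11.png')[160:310,150:410],(800,462),interpolation=2))
```

```text
17.5 [ 0.4078 -0.2546  0.1816] [[0.277, 0.961, -0.006], [0.961, -0.277, -0.003], [-0.005, -0.005, -1.0]] [-1.  -0.5 -0.2] 0.14260857072176922
pointer [([263.9, 202.4], 0.81)]
mark [([268.4, 208.6], 0.48)]
rail_stop [([200.7, 376.6], 0.7), ([214.1, 181.3], 0.24)]
rail_stop [([219.1, 346.0], 0.59)]
```

View pics/w11.png

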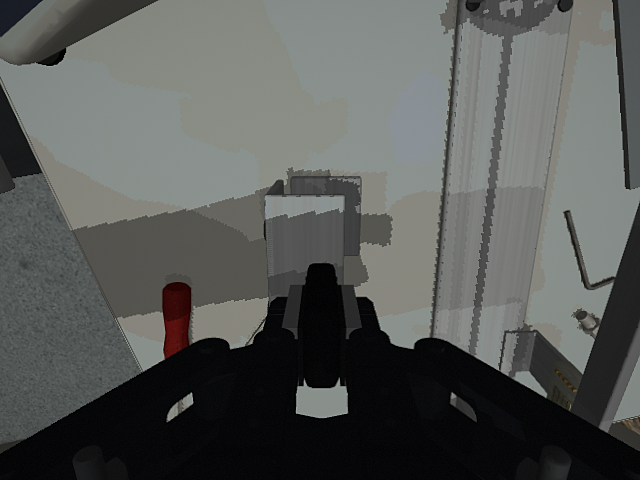

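View pics/s11z.png

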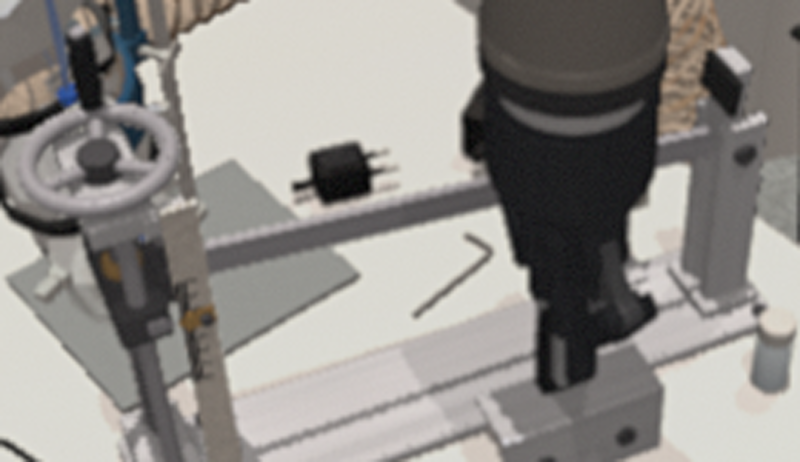

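View pics/d11.png

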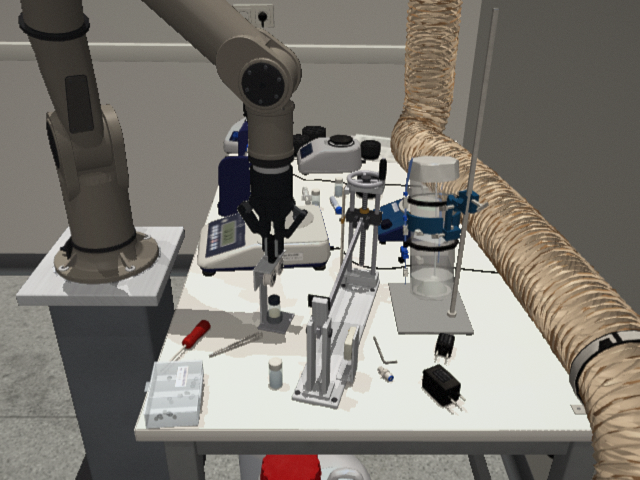

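Run:
```python
import cv2,numpy as np
a=cv2.imread('pics/w10.png')[0:170,470:560];b=cv2.imread('pics/w10.png')[160:330,450:540]
cv2.imwrite('pics/z8.png',np.hstack([cv2.resize(x,None,fx=3.5,fy=3.5,interpolation=2) for x in (a,b)]))
a=cv2.imread('pics/d11.png')[200:340,300:390]
cv2.imwrite('pics/z9.png',cv2.resize(a,None,fx=4.2,fy=4.2,interpolation=2))
a=cv2.imread('pics/w9.png')[160:230,0:160];b=cv2.imread('pics/w9.png')[160:230,150:310]
cv2.imwrite('pics/z10.png',np.vstack([cv2.resize(x,None,fx=4,fy=4,interpolation=2) for x in (a,b)]))
```

```text
(no output)
```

View pics/z8.png

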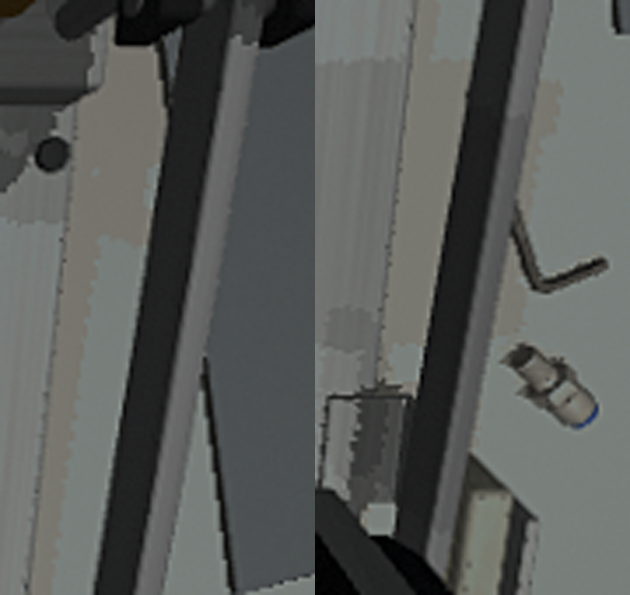

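View pics/z9.png

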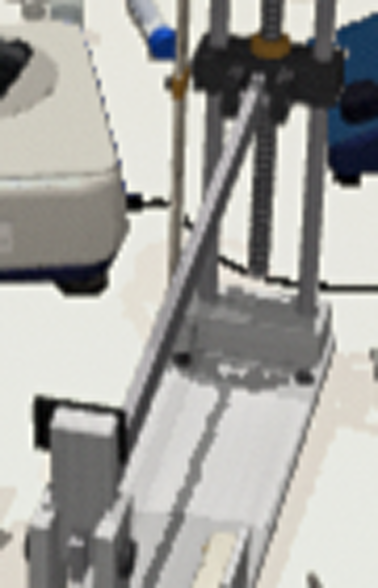

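View pics/z10.png

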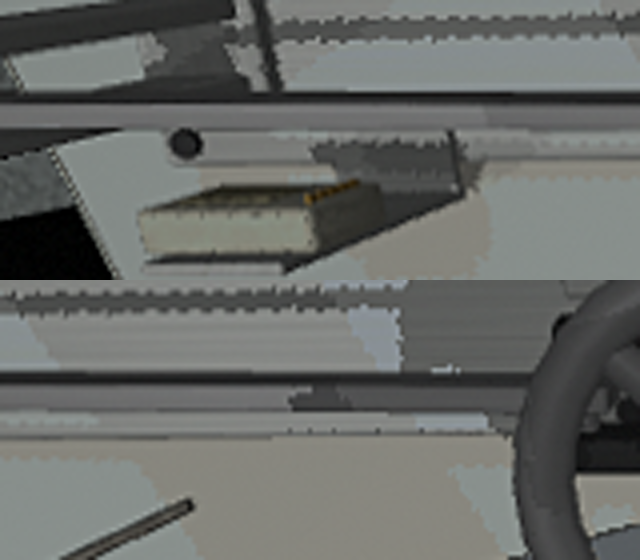

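Run:
```python
import cv2,numpy as np
g=cv2.cvtColor(cv2.imread('pics/w10.png'),6).astype(int)
for row,c0 in [(60,505),(90,500),(120,500),(150,495),(180,490),(210,485),(240,480),(270,475)]:
    print(row,c0,g[row,c0:c0+34].tolist())
g=cv2.cvtColor(cv2.imread('pics/w9.png'),6).astype(int)
for col in [60,100,140,180,220,250]: print(col,178,g[178:200,col].tolist())
g=cv2.cvtColor(cv2.imread('pics/scene0.png'),6).astype(int)
g=cv2.cvtColor(cv2.imread('pics/s11.png'),6).astype(int)
for col in [225,240,255,270,285,300,370]: 
  r0=int(237-(col-225)*.23)-14; print(col,r0,g[r0:r0+34,col].tolist())
g=cv2.cvtColor(cv2.imread('pics/d11.png'),6).astype(int)
for row in [225,235,245,255,265,275,285,295]:
  c0=int(361-(row-219)*.38)-9; print(row,c0,g[row,c0:c0+18].tolist())
```

```text
60 505 [115, 115, 116, 114, 115, 115, 115, 119, 102, 23, 30, 33, 33, 33, 32, 33, 33, 32, 34, 33, 29, 38, 69, 98, 108, 104, 105, 103, 100, 98, 97, 82, 78, 77]
90 500 [123, 124, 123, 123, 123, 123, 123, 127, 114, 58, 25, 33, 33, 33, 34, 35, 33, 33, 32, 33, 29, 30, 75, 105, 107, 105, 103, 103, 100, 100, 88, 77, 79, 78]
120 500 [125, 125, 126, 136, 50, 26, 33, 33, 33, 33, 33, 33, 32, 34, 33, 29, 41, 82, 102, 106, 104, 104, 102, 99, 91, 110, 126, 128, 136, 80, 17, 55, 79, 82]
150 495 [125, 125, 127, 134, 92, 34, 30, 31, 33, 35, 35, 33, 33, 33, 33, 29, 38, 87, 110, 105, 103, 103, 100, 97, 87, 130, 126, 125, 125, 124, 124, 125, 124, 125]
180 490 [119, 119, 121, 121, 95, 21, 30, 33, 33, 34, 34, 33, 33, 31, 32, 24, 60, 97, 105, 104, 102, 101, 98, 90, 114, 126, 126, 125, 125, 126, 125, 125, 125, 125]
210 485 [119, 119, 121, 122, 103, 17, 28, 29, 30, 30, 30, 30, 29, 29, 28, 33, 59, 89, 96, 91, 88, 85, 85, 94, 114, 120, 118, 125, 127, 126, 126, 125, 125, 126]
240 480 [119, 119, 121, 126, 102, 19, 27, 29, 30, 29, 30, 30, 28, 29, 26, 40, 79, 95, 90, 87, 84, 85, 80, 98, 122, 119, 118, 123, 129, 134
[... 2075 characters left out ...]
49, 184, 182, 96, 64, 64, 70, 42, 32, 30]
235 345 [233, 233, 233, 162, 89, 85, 82, 84, 154, 182, 186, 100, 60, 98, 204, 151, 68, 66]
245 342 [94, 139, 233, 232, 234, 232, 133, 148, 181, 175, 109, 62, 81, 196, 233, 233, 234, 224]
255 338 [232, 234, 165, 117, 101, 179, 228, 169, 158, 173, 124, 68, 62, 77, 166, 232, 232, 230]
265 334 [223, 222, 224, 221, 223, 223, 133, 131, 156, 169, 131, 71, 62, 68, 83, 83, 78, 96]
275 330 [225, 222, 221, 225, 222, 225, 231, 180, 156, 156, 139, 75, 60, 69, 107, 119, 111, 112]
285 326 [231, 231, 231, 231, 231, 233, 231, 206, 176, 177, 164, 78, 61, 70, 99, 62, 38, 25]
295 323 [220, 226, 229, 234, 235, 234, 210, 182, 177, 160, 78, 60, 77, 178, 216, 215, 211, 201]
```

```bash
cat > fit.py <<'E'
from h import *
import pickle
from scipy.optimize import least_squares
L=lambda n:pickle.load(open(n+'.pkl','rb'))
a=np.deg2rad(74);ys=np.array([np.cos(a),np.sin(a),0]);f=np.array([ys[1],-ys[0],0]);Z=np.array([0,0,1.])
ob={}
rows=[60,90,120,150,180,210,240,270]
ob['w10']=(L('w10'),[(c,r,0) for c,r in zip([527,521.8,516.7,511.6,506.2,501.1,495.7,490.4],rows)]+[(c,r,1) for c,r in zip([535.4,529.8,524.4,519.2,513.4,508,502.4,496.8],rows)])
ob['w9']=(L('w9'),[(c,r,0) for c,r in zip([60,100,140,180,220],[185.5,185.5,185.8,185.8,185.9])]+[(c,r,1) for c,r in zip([60,100,140,180,220],[192.2,192.1,192,192.2,192.2])])
ob['scene']=(L('s11'),[(c,r,0) for c,r in zip([225,240,255,270,285,300,370],[238.7,235.2,231.8,228.2,224.4,221.1,205.6])])
ob['side']=(L('d11'),[(c,r,1) for c,r in zip([359.7,355.8,351.8,348.1,344.2,340.3,336.5,332.5],[225,235,245,255,265,275,285,295])])
def res(p,keys):
    u0,k,z0,m=p;out=[]
    for n in keys:
        r,pts=ob[n]
        for c,row,s in pts:
            C,v=ray(r,row,c)
            # rail edge line: A + t*d
            A=(u0+s*.006-.003)*f+z0*Z-.25*ys; d=k*f+m*Z+ys; d=d/np.linalg.norm(d)
            nrm=np.cross(v,d);nn=np.linalg.norm(nrm)
            out.append((A-C)@nrm/nn*1000)
    return np.array(out)
if __name__=='__main__':
    for keys in [['w10','w9'],['scene','side'],['w10','w9','scene','side'],['w10','scene'],['w10','side'],['w9','scene'],['w9','side']]:
        s=least_squares(res,[.58,0,.16,.1],args=(keys,));u0,k,z0,m=s.x
        print(keys,'u(s=-.25)',round(u0,4),'yaw off deg',round(np.degrees(k),2),'z',round(z0,4),'slope deg',round(np.degrees(np.arctan(m)),2),'rms mm',np.sqrt(np.mean(s.fun**2)).round(2), {n:res(s.x,[n]).mean().round(2) for n in keys})
    for nm,P in [('stop',(.497,-.4418,.1416)),('tcp',(.4078,-.2546,.18)),('axis',(.589,-.118,.24))]:
        P=np.array(P);print(nm,P@f,P@ys)
E
python3 fit.py
```

```text
['w10', 'w9'] u(s=-.25) 0.6001 yaw off deg -0.75 z 0.1485 slope deg 6.17 rms mm 0.29 {'w10': np.float64(-0.01), 'w9': np.float64(0.02)}
['scene', 'side'] u(s=-.25) 0.5992 yaw off deg -0.44 z 0.1491 slope deg 5.93 rms mm 0.24 {'scene': np.float64(0.0), 'side': np.float64(-0.0)}
['w10', 'w9', 'scene', 'side'] u(s=-.25) 0.5996 yaw off deg -0.55 z 0.1492 slope deg 5.89 rms mm 0.31 {'w10': np.float64(-0.03), 'w9': np.float64(-0.09), 'scene': np.float64(0.1), 'side': np.float64(0.1)}
['w10', 'scene'] u(s=-.25) 0.6005 yaw off deg -0.81 z 0.1478 slope deg 6.27 rms mm 0.34 {'w10': np.float64(0.01), 'scene': np.float64(-0.02)}
['w10', 'side'] u(s=-.25) 0.5994 yaw off deg -0.51 z 0.1499 slope deg 5.7 rms mm 0.28 {'w10': np.float64(-0.0), 'side': np.float64(0.01)}
['w9', 'scene'] u(s=-.25) 0.6002 yaw off deg -0.77 z 0.1481 slope deg 6.24 rms mm 0.26 {'w9': np.float64(0.0), 'scene': np.float64(-0.0)}
['w9', 'side'] u(s=-.25) 0.5997 yaw off deg -0.62 z 0.1509 slope deg 5.33 rms mm 0.16 {'w9': np.float64(-0.0), 'side': np.float64(0.0)}
stop 0.5995236466812948 -0.2876936514245007
tcp 0.46217979039465446 -0.13233231408372373
axis 0.5987083468940757 0.048921522455490876
```

move_arm(steps=[-1, 0, 0, 1.5, 0, 0, 0, -1, 0, 0, 2.5, 0, 0, 0, -1, 0, 0, 2.5, 0, 0, 0, -1, 2, 1, 1, 2, -0.6, 0.3, -1, 2.5, 1.4, 0, 2, -0.6, 0.4, -1, 2.3, 1.3, 0, 1.8, -0.5, 0, -1, 0, 0, 0, 0, 0, 0, -1, 0, 0, 0, 0, 0, 0])

```text
t: 18.65
eef_pos: [0.4753, -0.2172, 0.2562]
tool_rot: [-0.033, 0.794, 0.606, 0.038]
contact_force: [-1.0, -0.4, -3.1]
gripper_width: 0.135
```

Run:
```python
from h import *
import pickle
o,r=wgrab('w12')
pickle.dump(r,open('w12.pkl','wb'))
print(o['t'],np.round(o['eef_pos'],4),np.round(r['Ttool'][:3,:3],3).tolist(),o['contact_force'].round(1),o['gripper_width'])
for n in ['scene','side']:
  _,s=grab(n,n+'12');pickle.dump(s,open(n+'12.pkl','wb'))
a=cv2.imread('pics/scene12.png')[150:350,200:400];b=cv2.imread('pics/side12.png')[180:330,260:410]
cv2.imwrite('pics/z12.png',np.hstack([cv2.resize(x,(400,400),interpolation=2) for x in (a,b)]))
```

```text
18.65 [ 0.4753 -0.2172  0.2562] [[0.263, 0.965, 0.021], [0.959, -0.264, 0.099], [0.101, -0.006, -0.995]] [-1.  -0.4 -3.1] 0.1347206898314976
```

View pics/z12.png

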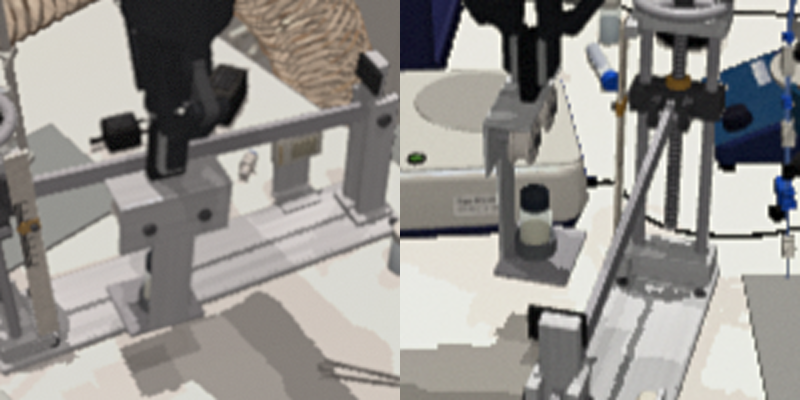

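View pics/w12.png

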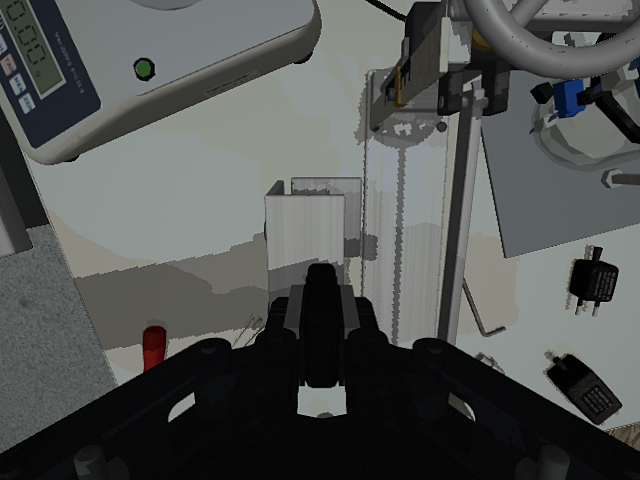

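move_arm(steps=[-1, 1.6, -0.46, 0, 0, 0, 0, -1, 2, -0.58, 0, 0, 0, 0, -1, 2, -0.58, 0, 0, 0, 0, -1, 1.5, -0.44, 0, 0, 0, 0, -1, 0.7, -0.2, 0, 0, 0, 0, -1, 0, 0, 0, 0, 0, 0, -1, 0, 0, 0, 0, 0, 0])

```text
t: 19.5
eef_pos: [0.5527, -0.2399, 0.2558]
tool_rot: [-0.033, 0.794, 0.605, 0.038]
contact_force: [-0.4, -0.2, -2.8]
gripper_width: 0.13
```

```bash
cat > chk.py <<'E'
from h import *
import pickle,sys
k=sys.argv[1]
o,r=wgrab('w'+k)
pickle.dump(r,open('w%s.pkl'%k,'wb'))
print(o['t'],np.round(o['eef_pos'],4),np.round(r['Ttool'][:3,:3],3).tolist(),o['contact_force'].round(1),o['torque'].round(2),o['gripper_width'])
a=np.deg2rad(74);ys=np.array([np.cos(a),np.sin(a),0]);f=np.array([ys[1],-ys[0],0])
line=o['eef_pos']+.0766*r['Ttool'][:3,2]
s=line@ys; print('line u',round(line@f,4),'s',round(s,4),'z',round(line[2],4),' rail u',round(.5997-.0105*(s+.25),4),'z',round(.149+(s+.25)*np.tan(np.radians(5.95)),4))
for n in ['scene','side']:
  _,q=grab(n,n+k);pickle.dump(q,open(n+k+'.pkl','wb'))
a=cv2.imread(f'pics/scene{k}.png')[160:310,200:350];b=cv2.imread(f'pics/side{k}.png')[190:310,290:410]
cv2.imwrite(f'pics/z{k}.png',np.hstack([cv2.resize(x,(400,400),interpolation=2) for x in (a,b)]))
E
python3 chk.py 13
```

```text
19.5 [ 0.5527 -0.2399  0.2558] [[0.264, 0.964, 0.021], [0.959, -0.265, 0.099], [0.101, -0.006, -0.995]] [-0.4 -0.2 -2.8] [-0.17  0.04 -0.01] 0.13041314560260325
line u 0.5968 s -0.0706 z 0.1796  rail u 0.5978 z 0.1677
```

View pics/z13.png

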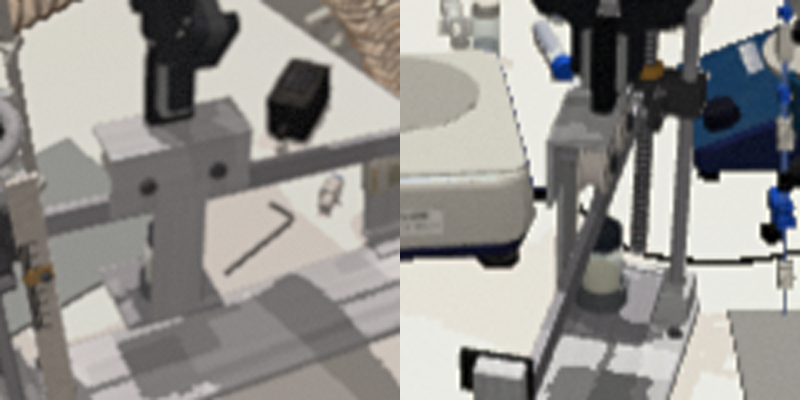

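View pics/w13.png

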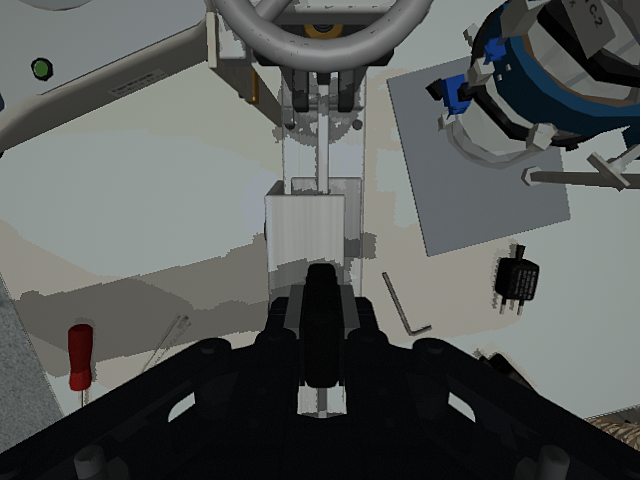

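move_arm(steps=[-1, 0.1, -0.03, -0.3, 0, 0, 0, -1, 0, 0, -0.3, 0, 0, 0, -1, 0, 0, -0.2, 0, 0, 0, -1, 0, 0, 0, 0, 0, 0])

```text
t: 20.05
eef_pos: [0.5542, -0.2402, 0.2475]
tool_rot: [-0.033, 0.794, 0.605, 0.038]
contact_force: [0.7, -0.3, -3.5]
gripper_width: 0.135
```

```bash
python3 chk.py 14
```

```text
20.05 [ 0.5542 -0.2402  0.2475] [[0.264, 0.964, 0.021], [0.959, -0.265, 0.099], [0.101, -0.006, -0.995]] [ 0.7 -0.3 -3.5] [-0.18  0.09  0.01] 0.13464418336854617
line u 0.5985 s -0.0704 z 0.1712  rail u 0.5978 z 0.1677
```

View pics/z14.png

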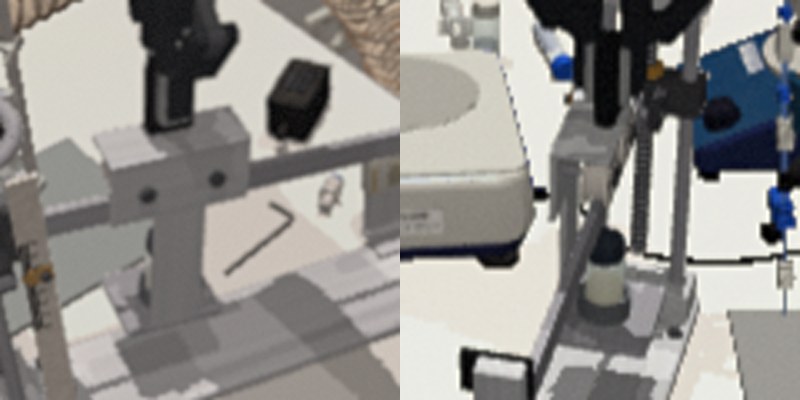

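```bash
python3 -c "
import cv2
a=cv2.imread('pics/w14.png')[60:230,230:420];cv2.imwrite('pics/w14z.png',cv2.resize(a,None,fx=3.5,fy=3.5,interpolation=2))
g=cv2.cvtColor(cv2.imread('pics/w14.png'),6)
for r in (110,130,150,170,185): print(r,g[r,310:336].tolist())
for r in (280,300): print(r,g[r,295:350].tolist())
"
```

```text
110 [90, 100, 98, 95, 61, 77, 88, 88, 91, 93, 94, 94, 92, 89, 81, 64, 83, 104, 91, 91, 92, 91, 93, 93, 94, 91]
130 [154, 143, 141, 138, 70, 131, 157, 153, 154, 154, 153, 154, 155, 155, 132, 83, 77, 80, 79, 80, 79, 75, 82, 90, 89, 90]
150 [155, 157, 154, 82, 73, 121, 150, 144, 145, 148, 149, 150, 156, 153, 122, 90, 163, 157, 154, 154, 154, 154, 154, 154, 154, 154]
170 [154, 154, 157, 153, 63, 116, 150, 144, 146, 147, 149, 148, 148, 144, 105, 68, 163, 156, 155, 154, 152, 153, 154, 155, 154, 154]
185 [132, 142, 144, 135, 55, 113, 150, 144, 144, 147, 149, 148, 147, 143, 107, 85, 127, 121, 121, 121, 123, 127, 141, 122, 120, 133]
280 [88, 89, 90, 88, 90, 87, 67, 70, 72, 72, 55, 1, 1, 4, 4, 5, 4, 3, 6, 4, 3, 5, 5, 4, 3, 6, 4, 3, 7, 4, 6, 5, 4, 4, 5, 7, 5, 6, 4, 4, 3, 12, 49, 77, 75, 72, 72, 64, 69, 108, 106, 105, 102, 98, 98]
300 [47, 48, 48, 46, 48, 49, 50, 14, 3, 4, 5, 6, 2, 4, 3, 4, 5, 2, 5, 5, 5, 1, 5, 6, 5, 5, 6, 3, 5, 4, 0, 2, 5, 3, 2, 4, 5, 4, 2, 4, 5, 6, 2, 6, 5, 5, 23, 49, 47, 45, 46, 46, 47, 43, 45]
```

View pics/w14z.png

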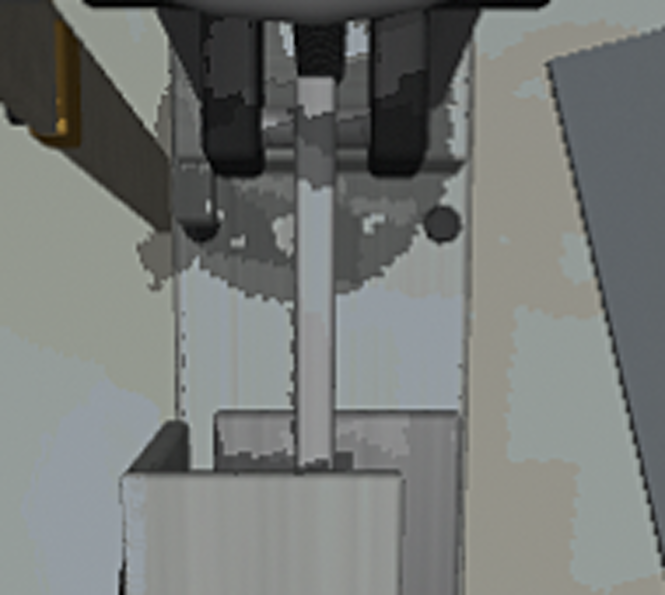

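move_arm(steps=[-1, -0.07, 0.02, -0.1, 0, 0, 0, -1, 0, 0, -0.15, 0, 0, 0, -1, 0, 0, -0.1, 0, 0, 0, -1, 0, 0, 0, 0, 0, 0])

```text
t: 20.6
eef_pos: [0.5542, -0.2402, 0.2448]
tool_rot: [-0.032, 0.794, 0.605, 0.039]
contact_force: [0.4, -0.8, -0.5]
gripper_width: 0.137
```

```bash
python3 chk.py 15
```

```text
20.6 [ 0.5542 -0.2402  0.2448] [[0.264, 0.964, 0.023], [0.959, -0.265, 0.098], [0.101, -0.004, -0.995]] [ 0.4 -0.8 -0.5] [-0.25  0.03  0.02] 0.13704843305260214
line u 0.5985 s -0.0705 z 0.1686  rail u 0.5978 z 0.1677
```

View pics/z15.png

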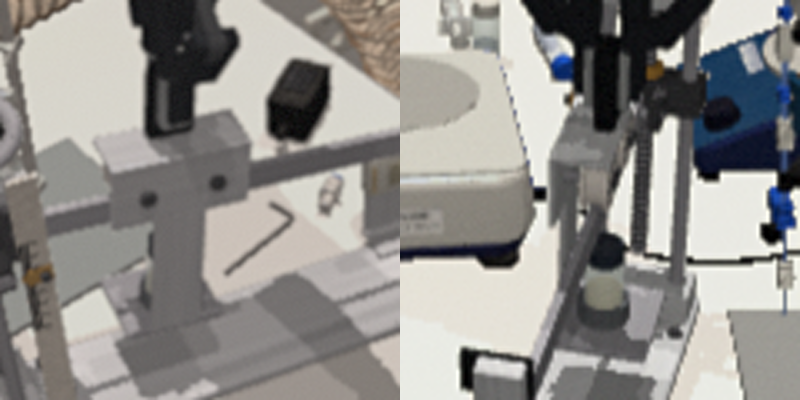

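move_arm(steps=[-1, 0, 0, -0.1, 0, 0, 0, -1, 0, 0, 0, 0, 0, 0])

```text
t: 20.95
eef_pos: [0.5547, -0.2404, 0.2446]
tool_rot: [-0.032, 0.794, 0.605, 0.039]
contact_force: [-0.7, -1.0, 5.0]
gripper_width: 0.131
```

```bash
python3 chk.py 16; python3 -c "
import cv2
g=cv2.cvtColor(cv2.imread('pics/w16.png'),6)
for r in (110,130,150,170,185): print(r,g[r,310:336].tolist())
for r in (280,300): print(r,g[r,295:350].tolist())
a=cv2.imread('pics/side16.png')[215:275,335:380];cv2.imwrite('pics/d16z.png',cv2.resize(a,None,fx=10,fy=10,interpolation=2))
"
```

```text
20.95 [ 0.5547 -0.2404  0.2446] [[0.264, 0.964, 0.024], [0.959, -0.265, 0.098], [0.101, -0.003, -0.995]] [-0.7 -1.   5. ] [-0.22  0.14  0.03] 0.130869191627622
line u 0.5992 s -0.0705 z 0.1684  rail u 0.5978 z 0.1677
110 [98, 104, 67, 96, 125, 132, 161, 85, 92, 94, 92, 90, 87, 70, 70, 106, 101, 90, 91, 90, 90, 90, 90, 91, 92, 85]
130 [105, 140, 91, 107, 152, 153, 153, 153, 153, 153, 154, 155, 155, 113, 66, 79, 81, 79, 80, 78, 78, 81, 91, 89, 89, 89]
150 [156, 138, 68, 100, 142, 146, 145, 146, 149, 150, 150, 156, 152, 103, 87, 163, 155, 153, 153, 153, 154, 154, 154, 154, 154, 154]
170 [155, 155, 143, 88, 137, 146, 145, 146, 148, 149, 148, 147, 143, 92, 105, 160, 156, 155, 154, 151, 154, 154, 154, 153, 153, 153]
185 [131, 137, 133, 85, 131, 146, 144, 146, 147, 149, 146, 147, 143, 89, 84, 128, 120, 121, 122, 123, 122, 128, 141, 122, 120, 134]
280 [88, 89, 90, 90, 88, 85, 68, 68, 72, 72, 55, 0, 4, 5, 5, 4, 4, 7, 5, 4, 4, 5, 1, 4, 6, 5, 5, 4, 4, 7, 3, 4, 6, 4, 6, 6, 4, 4, 5, 3, 1, 15, 51, 78, 73, 72, 72, 65, 67, 110, 106, 102, 99, 96, 92]
300 [47, 46, 47, 48, 48, 49, 50, 12, 4, 4, 6, 5, 5, 4, 3, 5, 4, 5, 6, 6, 4, 2, 9, 7, 4, 5, 5, 3, 4, 4, 7, 7, 4, 3, 5, 3, 2, 1, 4, 3, 7, 3, 6, 6, 5, 3, 25, 50, 47, 46, 45, 45, 46, 47, 47]
```

View pics/d16z.png

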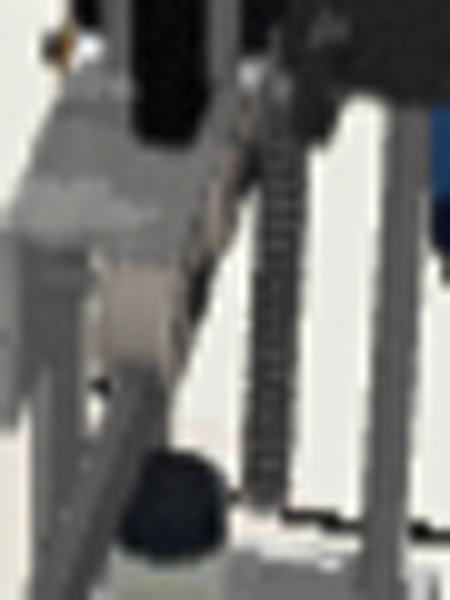

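move_arm(steps=[-1, -0.05, 0.01, 0.08, 0, 0, 0, -1, 0, 0, 0, 0, 0, 0])

```text
t: 21.3
eef_pos: [0.5536, -0.2401, 0.2447]
tool_rot: [-0.032, 0.794, 0.605, 0.039]
contact_force: [0.1, -0.0, 4.1]
gripper_width: 0.132
```

Run:
```python
from h import *
o=status.get_obs();print(o['eef_pos'],o['contact_force'],o['torque'])
_,r=wgrab('w17');g=cv2.cvtColor(r['pixels'],7)
for q in (150,170): print(q,g[q,308:330].tolist())
```

```text
[ 0.55363266 -0.24006318  0.2446969 ] [ 0.12563896 -0.01686591  4.10756242] [-0.24804402  0.11298426  0.00898272]
150 [153, 153, 154, 155, 152, 85, 90, 79, 123, 147, 147, 154, 153, 154, 154, 155, 152, 123, 92, 162, 156, 153]
170 [153, 154, 154, 153, 155, 152, 83, 70, 122, 150, 145, 145, 147, 148, 148, 148, 143, 106, 69, 164, 156, 154]
```

move_arm(steps=[-1, 0, 0, 0.05, 0, 0, 0, -1, 0, 0, 0, 0, 0, 0])

```text
t: 21.55
eef_pos: [0.5534, -0.24, 0.2447]
tool_rot: [-0.033, 0.794, 0.605, 0.039]
contact_force: [-0.4, -0.4, 2.5]
gripper_width: 0.138
```

move_arm(steps=[0.2, 0, 0, 0, 0, 0, 0, 0.2, 0, 0, 0, 0, 0, 0, 0.2, 0, 0, 0, 0, 0, 0])

```text
t: 21.85
eef_pos: [0.5531, -0.2398, 0.2444]
tool_rot: [-0.033, 0.794, 0.605, 0.039]
contact_force: [-0.3, -0.3, 1.2]
gripper_width: 0.598
```

```bash
python3 chk.py 18
```

```text
21.85 [ 0.5531 -0.2398  0.2444] [[0.264, 0.964, 0.021], [0.959, -0.265, 0.099], [0.101, -0.006, -0.995]] [-0.3 -0.3  1.2] [-0.15 -0.03 -0.01] 0.5983809517438714
line u 0.5973 s -0.0703 z 0.1682  rail u 0.5978 z 0.1677
```

View pics/side18.png

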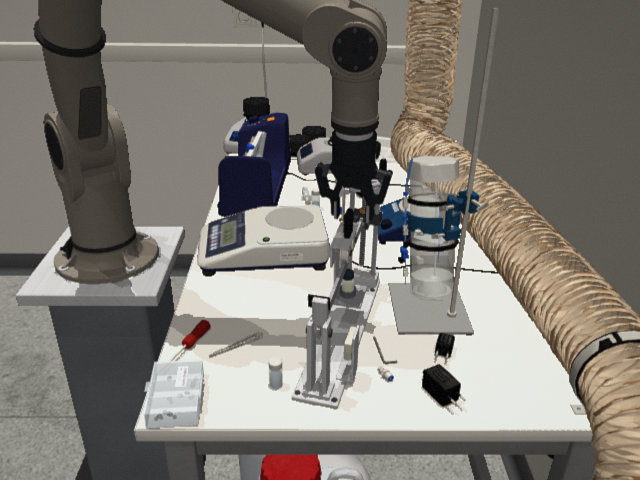

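View pics/w18.png

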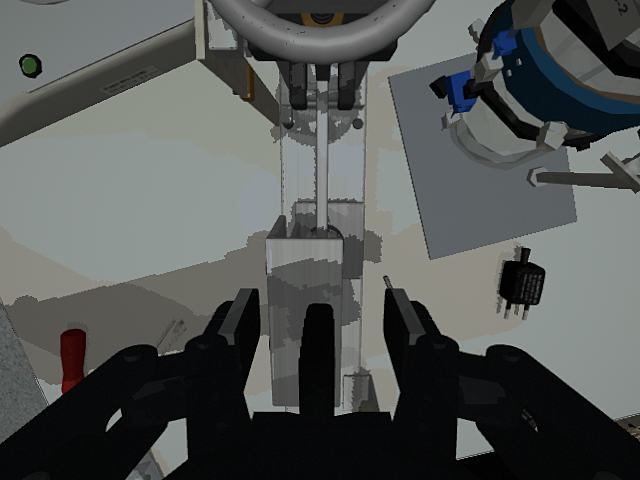

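move_arm(steps=[1, 0, 0, 0, 0, 0, 0, 1, 0, 0, 1, 0, 0, 0, 1, 0, 0, 3, 0, 0, 0, 1, 0, 0, 3, 0, 0, 0, 1, 0, 0, 0, 0, 0, 0, 1, 0, 0, 0, 0, 0, 0, 1, 0, 0, 0, 0, 0, 0, 1, 0, 0, 0, 0, 0, 0])

```text
t: 22.8
eef_pos: [0.5528, -0.24, 0.3138]
tool_rot: [-0.033, 0.794, 0.605, 0.038]
contact_force: [0.1, -0.4, -0.1]
gripper_width: 1.001
```

move_arm(steps=[1, 0, 0, 0, 0, 0, 0, 1, 0, 0, 0, 0, 0, 0, 1, 0, 0, 0, 0, 0, 0, 1, 0, 0, 0, 0, 0, 0, 1, 0, 0, 0, 0, 0, 0, 1, 0, 0, 0, 0, 0, 0, 1, 0, 0, 0, 0, 0, 0, 1, 0, 0, 0, 0, 0, 0])

```text
t: 23.6
eef_pos: [0.5534, -0.24, 0.3148]
tool_rot: [-0.033, 0.794, 0.605, 0.039]
contact_force: [-0.1, 0.0, -0.3]
gripper_width: 0.998
```

```bash
python3 chk.py 19
python3 - <<'E'
from h import *
import pickle
P={}
for n in ['scene','side']:
    _,r=grab(n,n+'20')
    for q in ['hanger_grip','hanger_line','rail_stop','hanger','pointer','mark']:
        d=models.place_of(n,q)
        if d: P.setdefault(q,[]).append(ray(r,*d[0]['position'])); print(n,q,d[0]['position'],round(d[0]['score'],2))
for q,v in P.items():
    if len(v)==2: print(q,tri(v)[0].round(4),np.round(tri(v)[1],4))
a=cv2.imread('pics/scene20.png');b=cv2.imread('pics/side20.png')
cv2.imwrite('pics/z20.png',np.hstack([cv2.resize(a[150:300,280:430],(400,400),interpolation=2),cv2.resize(b[240:400,260:420],(400,400),interpolation=2)]))
cv2.imwrite('pics/z21.png',cv2.resize(a[235:295,170:240],None,fx=9,fy=9,interpolation=2))
E
```

```text
23.6 [ 0.5534 -0.24    0.3148] [[0.264, 0.964, 0.022], [0.959, -0.265, 0.099], [0.101, -0.005, -0.995]] [-0.1  0.  -0.3] [-0.08 -0.02  0.06] 0.9979846764373259
line u 0.5977 s -0.0705 z 0.2386  rail u 0.5978 z 0.1677
scene hanger_grip [176.7, 361.9] 0.95
scene hanger_line [206.6, 356.8] 0.77
scene rail_stop [204.4, 377.6] 0.88
scene hanger [250.4, 344.7] 0.65
scene pointer [261.8, 201.4] 0.87
scene mark [268.7, 209.7] 0.54
side hanger_grip [270.9, 324.1] 0.63
side hanger_line [298.8, 330.1] 0.71
side rail_stop [319.6, 318.6] 0.68
side hanger [347.0, 331.6] 0.94
side pointer [219.1, 344.5] 0.78
side mark [217.1, 343.4] 0.43
hanger_grip [ 0.5034 -0.4053  0.2137] [0.0037 0.0037]
hanger_line [ 0.5101 -0.3987  0.1518] [0.0015 0.0015]
rail_stop [ 0.494  -0.4394  0.1414] [0.0024 0.0024]
hanger [ 0.518  -0.3863  0.0423] [0.0019 0.0019]
pointer [ 0.5528 -0.1171  0.1638] [0.0062 0.0062]
mark [ 0.5437 -0.1191  0.1633] [0.0024 0.0024]
```

View pics/z20.png

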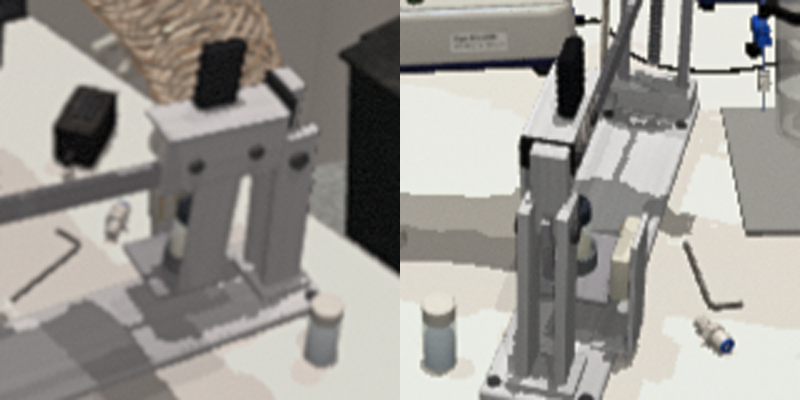

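View pics/z21.png

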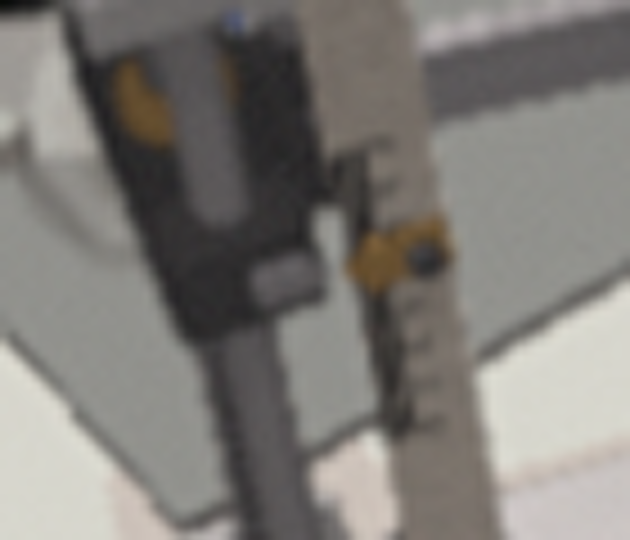

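Run:
```python
from h import *
a=cv2.imread('pics/scene19.png').astype(int);b=cv2.imread('pics/scene20.png').astype(int)
print(np.abs(a-b)[150:300,280:430].mean())
print(order.hand_in(), status.get_obs()['t'])
```

```text
1.1349333333333333
the job is handed in; nothing more can be done
the job is handed in; nothing more can be done
```

I set the rail with the handwheel, hung the hanger on its upper half and let go. It rolled down by itself to the stop, and I handed the job in at about 24 s of the 64 s allowed.

- **Pointer height:** I cranked about 1.8 turns, then added a 1 mm trim because the pointer sits slightly behind the clip. I estimate the pointer is between 0.6 mm below and 1.1 mm above the clip tip. The last scene and side pictures agree with level, but their network detections of the pointer and clip tips scatter by several millimetres. I took no close-up after the trim, so this is the least certain result.
- **Hanging:** The hanger went on about 0.22 m up the rail. Its rollers met firm contact about 0.5 to 1 mm from the fitted rail height, and it started rolling as soon as the fingers opened.
- **At the stop:** Triangulation puts the hanger about 44 mm up the rail from the buffer. It showed no visible movement between two pictures, and the hand was clear of it.
- **Loose things:** The spare vial, hex key and fitting look undisturbed in the last pictures, and the tweezers looked undisturbed just after release.

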